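Cull the weak bag clips before a coffee tasting

ROBOT

A 6-joint arm with a two-finger parallel gripper is mounted at the origin on the work surface. World frame = base frame: x ahead of the robot, y to its left, z up, the work surface at z = 0. Lengths are in mm, angles in rad, forces in N, time in s.
With the tool pointing down it reaches from about 275 to 750 mm from the base axis. Payload 10.2 kg.
Tool frame: the origin (TCP) lies between the finger pads; the fingertips stand 17 mm ahead of it and the grasp point (between the pads) lies 2 mm behind it; z points along the fingers, y is the line along which they close (so a half turn about z gives the same grasp; the last joint's range is limited). The gripper opens to 85 mm and grips with 20 to 120 N. Pads are 22 mm wide; open, the fingers measure 114 mm over their backs; the gripper's body (76 mm by 85 mm) begins 54 mm behind the grasp point. The pads swing forward as they close: fully open they stand 13 mm farther back than shut.
Start: joints at [-1.36, 0.313, 1.498, -0, 1.331, -0.223], TCP at [220.657, -476.384, 220.694] pointing down, gripper open.
Joint ranges: [-2.94, 2.94], [-0.97, 2.17], [0.19, 2.56], [-1.23, 4.37], [0.02, 3.11], [-2.88, 2.88]. Speed limits (rad/s): [2.39, 2.39, 3.01, 3.14, 3.14, 3.14].

INTERFACE

Orientations are given as a unit quaternion [w, x, y, z].
In Python, from rig import ctrl gives the robot as it stands. The module is installed in compiled form; this text tells all that it offers.
- The arm moves only by the tool send_rows, never from a script. Its argument "motion" is a list of rows, each an object of numbers: "rx", "ry", "rz": the turn, a rotation vector about the world's x, y, z in rad; "tx", "ty", "tz": the shift along the world's x, y, z in m; "gripper": the closure, from -1 (fully open) to 1 (shut). A call has exactly 5 rows; each row is the pose to reach, as a shift and turn from the pose commanded when the call began; what a row does not reach only later rows make up. A row lasts 1/12 s, in which the tool goes at most 41.7 mm and 7.16 degrees, less where a joint would pass 70% of its speed; a pose out of reach is approached as far as the arm can. A call with a gripper value outside its range is refused whole. The fingers move at their own pace and stop on an object; the grip force is fixed at half the most. Time passes only in rows, so rows that repeat a pose let the fingers close, or fill a call up. It gives the time, the measured TCP pose, the force, the opening and the grip force at its end, in the units of the state.
- ctrl.sense(): the state, without advancing time (a new reading comes with each control period).
- ctrl.capture(name): name is "scene" or "top" or "wrist"; returns (picture, depth): 384x512x3 uint8, blue, green, red; 384x512 float32, mm along the optical axis (not along the pixel's ray), 0 where there is no reading.
- ctrl.camera_model(name): a dict with "fx", "fy", "cx", "cy" (pixels), "camera_from_world" (4x4, takes a point from world to camera coordinates); the wrist camera has in their place "hand_eye" (4x4, takes a point from camera to tool coordinates, whose origin is the TCP and whose axes are the flange's). Camera axes: x right, y down, z forward; pixel columns grow to the right and rows downward; lengths in mm; the calibration is good to about 2 mm. A picture is of the moment at which its call begins: read the wrist's pose just before it. camera_model takes no time and is no camera call.
- ctrl.close_job(): hands the job in; it is judged then, once.
The state is a dict: "time_s": time; "q": joint angles; "dq": joint speeds; "effort": joint torques, N m; "tcp_pos": TCP position; "eef_rot": TCP orientation; "force": force on the tool from outside, world axes, zero at the start; "ft_torque": the same for the moment, N m; "gripper_width": finger opening in mm; "grip_force": force on a finger pad.
Only numpy, scipy, OpenCV 4.12 (cv2) and the standard library are available. Lean on these libraries where they do the work, as an engineer would, in place of code of your own. Each camera call takes 0.05 s, during which the arm holds its last target. There are 200 camera calls.

TASK

Test every bag clip by pulling it straight up off the card of the stand it bites: if the clip holds, so that the heavy stand comes up with it, set the stand down upright on the dark slate with its clip still on; if the clip slides off the card, put the clip in the grey repair bin. Put every bare stand, including any that had no clip from the start, upright in the wooden tray. When all that is done, pick up the hand scanner, hold it still and square on to the middle of the bin's bar-code label, window about 8 cm away, for two seconds, and stand it back upright on the middle of its rubber pad. Leave the tasting cups where they are.

Things in the scene. Friction and masses are not known exactly. Their poses are not given: they have to be found in the camera images.
- clip_a: bag clip a (may be absent), 45 g, all alike: black head block 12 (x) by 46 mm (y), z 36 to 70 mm: hold it there, pinched along x. Below it a fixed black jaw (x -10 to -2 mm) and a sprung steel jaw (x +2 to +8) bite the card, z 0 to 30. Origin: mid-bite at the jaws' lower edge, z up. Pulled up by the head, a good clip holds its card against more than 5 N; a weak one slides off at under 1.5 N.
- stand_a: test stand a: white stiff card 4 mm thick (x), 50 mm wide (y), its top at z 75 mm, fixed upright in a steel foot 64 mm across and 12 mm high; 0.3 kg. Origin under the centre. It starts with clip a bitten on from above (clip origin 45 mm above the stand's, same axes; to be free it must rise 30 mm), or bare if that clip is absent. Carry a bare stand by the card's two upright edges, 50 mm apart.
- clip_b: bag clip b (may be absent), 45 g, all alike: black head block 12 (x) by 46 mm (y), z 36 to 70 mm: hold it there, pinched along x. Below it a fixed black jaw (x -10 to -2 mm) and a sprung steel jaw (x +2 to +8) bite the card, z 0 to 30. Origin: mid-bite at the jaws' lower edge, z up. Pulled up by the head, a good clip holds its card against more than 5 N; a weak one slides off at under 1.5 N.
- stand_b: test stand b: white stiff card 4 mm thick (x), 50 mm wide (y), its top at z 75 mm, fixed upright in a steel foot 64 mm across and 12 mm high; 0.3 kg. Origin under the centre. It starts with clip b bitten on from above (clip origin 45 mm above the stand's, same axes; to be free it must rise 30 mm), or bare if that clip is absent. Carry a bare stand by the card's two upright edges, 50 mm apart.
- clip_c: bag clip c (may be absent), 45 g, all alike: black head block 12 (x) by 46 mm (y), z 36 to 70 mm: hold it there, pinched along x. Below it a fixed black jaw (x -10 to -2 mm) and a sprung steel jaw (x +2 to +8) bite the card, z 0 to 30. Origin: mid-bite at the jaws' lower edge, z up. Pulled up by the head, a good clip holds its card against more than 5 N; a weak one slides off at under 1.5 N.
- stand_c: test stand c: white stiff card 4 mm thick (x), 50 mm wide (y), its top at z 75 mm, fixed upright in a steel foot 64 mm across and 12 mm high; 0.3 kg. Origin under the centre. It starts with clip c bitten on from above (clip origin 45 mm above the stand's, same axes; to be free it must rise 30 mm), or bare if that clip is absent. Carry a bare stand by the card's two upright edges, 50 mm apart.
- clip_d: bag clip d (may be absent), 45 g, all alike: black head block 12 (x) by 46 mm (y), z 36 to 70 mm: hold it there, pinched along x. Below it a fixed black jaw (x -10 to -2 mm) and a sprung steel jaw (x +2 to +8) bite the card, z 0 to 30. Origin: mid-bite at the jaws' lower edge, z up. Pulled up by the head, a good clip holds its card against more than 5 N; a weak one slides off at under 1.5 N.
- stand_d: test stand d: white stiff card 4 mm thick (x), 50 mm wide (y), its top at z 75 mm, fixed upright in a steel foot 64 mm across and 12 mm high; 0.3 kg. Origin under the centre. It starts with clip d bitten on from above (clip origin 45 mm above the stand's, same axes; to be free it must rise 30 mm), or bare if that clip is absent. Carry a bare stand by the card's two upright edges, 50 mm apart.
- slate: fixed dark flat slab, 140 (x) by 240 (y) by 6 mm high, for the stands whose clips are good; origin at the centre of its underside
- tray: fixed open wooden tray, 110 (x) by 260 (y) by 30 mm high outside, walls and floor 5 mm, for bare stands (three fit in a row along y, 80 mm apart); origin at the centre of its underside
- bin: fixed grey open repair bin, 160 (x) by 220 (y) by 50 mm high outside, walls and floor 5 mm; origin at the centre of its underside. Its -x side carries the sloped bar-code label
- label: bar-code label on the repair bin: white with dark bars, 42 by 66 mm, on a small sloping plate at the bin's -x side, centre 105 mm from the bin's centre and 40 mm up. Origin at the centre of its printed face; z points straight out of the face (to the bin's -x side, 40 degrees above level)
- scanner: hand scanner on its pad, upright, 0.22 kg: grey block 60 by 58 by 50 mm high (x -34 to +26 mm) with a black nose that looks forward (+x) and 40 degrees down; above it an upright grip 26 (x) by 30 mm (y) at x -8 mm, top at z 126 mm (the nose reaches z 78). Origin on its underside, z up
- scanner_eye: the scanner's amber window in its nose, at x 45.5, y 0, z 39 mm of the scanner; origin at the middle of the window; its x axis is the direction it looks in (40 degrees below the scanner's +x). It reads a label straight in front of the window, about 40 to 140 mm away
- pad: fixed black rubber pad on which the scanner stands, 110 (x) by 90 (y) by 6 mm high; origin at the centre of its underside
- cup0: bystander: loose round tasting cup, 76 mm across, 55 mm high; origin at the centre of its underside
- cup1: bystander: loose round tasting cup, 76 mm across, 55 mm high; origin at the centre of its underside
- cup2: bystander: loose round tasting cup, 76 mm across, 55 mm high; origin at the centre of its underside
- cup3: bystander: loose round tasting cup, 76 mm across, 55 mm high; origin at the centre of its underside
- cup4: bystander: loose round tasting cup, 76 mm across, 55 mm high; origin at the centre of its underside
There are look-alikes about, which are no part of the job. Several things have the shape of the pad; the one meant has the colours described above.

How it is judged (in metres and radians):
On the way, in this order (a step that is already met when the one before it is completed fails the run):
1. every clip present is sorted: good ones on their stands, upright on the slate, weak ones in the bin, bare stands upright in the tray (x of clip_a in the frame of slate between -0.07 and 0.07 m and y of clip_a in the frame of slate between -0.12 and 0.12 m and z of clip_a in the frame of slate between 0.041 and 0.065 m and x of clip_a in the frame of stand_a between -0.012 and 0.012 m and y of clip_a in the frame of stand_a between -0.015 and 0.015 m and z of clip_a in the frame of stand_a between 0.035 and 0.055 m and linear speed of each of clip_a, clip_b, stand_a, stand_b, stand_c, stand_d below 0.03 m/s and angle between each of clip_a, clip_b, stand_a, stand_b, stand_c, stand_d's own z axis and vertical below 0.2 rad and x of clip_b in the frame of slate between -0.07 and 0.07 m and y of clip_b in the frame of slate between -0.12 and 0.12 m and z of clip_b in the frame of slate between 0.041 and 0.065 m and x of clip_b in the frame of stand_b between -0.012 and 0.012 m and y of clip_b in the frame of stand_b between -0.015 and 0.015 m and z of clip_b in the frame of stand_b between 0.035 and 0.055 m and x of clip_c in the frame of bin between -0.075 and 0.075 m and y of clip_c in the frame of bin between -0.105 and 0.105 m and z of clip_c in the frame of bin between 0 and 0.05 m and linear speed of each of clip_c, clip_d below 0.05 m/s and x of clip_d in the frame of bin between -0.075 and 0.075 m and y of clip_d in the frame of bin between -0.105 and 0.105 m and z of clip_d in the frame of bin between 0 and 0.05 m and ((x of stand_a in the frame of tray between -0.05 and 0.05 m and y of stand_a in the frame of tray between -0.125 and 0.125 m and z of stand_a in the frame of tray between 0 and 0.02 m) or (x of stand_a in the frame of slate between -0.07 and 0.07 m and y of stand_a in the frame of slate between -0.12 and 0.12 m and z of stand_a in the frame of slate between 0.001 and 0.015 m)) and ((x of stand_b in the frame of tray between -0.05 and 0.05 m and y of stand_b in the frame of tray between -0.125 and 0.125 m and z of stand_b in the frame of tray between 0 and 0.02 m) or (x of stand_b in the frame of slate between -0.07 and 0.07 m and y of stand_b in the frame of slate between -0.12 and 0.12 m and z of stand_b in the frame of slate between 0.001 and 0.015 m)) and x of stand_c in the frame of tray between -0.05 and 0.05 m and y of stand_c in the frame of tray between -0.125 and 0.125 m and z of stand_c in the frame of tray between 0 and 0.02 m and x of stand_d in the frame of tray between -0.05 and 0.05 m and y of stand_d in the frame of tray between -0.125 and 0.125 m and z of stand_d in the frame of tray between 0 and 0.02 m), for 0.2 s.
2. the scanner is held still, looking squarely at the label: label centre 40 to 140 mm in front of the window, within 20 mm of its line of sight, within 0.3 rad of square on, for 1 s (x of label in the frame of scanner_eye between 0.04 and 0.14 m and y of label in the frame of scanner_eye between -0.02 and 0.02 m and z of label in the frame of scanner_eye between -0.02 and 0.02 m and angle between the x axis of scanner_eye and the z axis of label, either way round below 0.3 rad and linear speed of scanner below 0.03 m/s and angular speed of scanner below 0.25 rad/s), for 1 s.
At the end, for the whole second after the job is handed in: good clips still on their own stand (within 10 mm of where they bit), upright within 0.2 rad and centred over the slate, the stand resting on it; weak clips inside the bin; bare stands upright on the floor of the tray; scanner upright on its pad, within 30 mm of the pad's centre; all at rest (all of step 1 and horizontal distance between scanner and pad below 0.03 m and z of scanner in the frame of pad below 0.012 m and angle between scanner's own z axis and vertical below 0.1 rad and linear speed of scanner below 0.02 m/s); the robot touches nothing.
It fails at once if a tasting cup is pushed more than 40 mm away (distance of any of cup0, cup1, cup2, cup3, cup4 from where it was at the start of the episode above 0.04 m).
Of clip_a, clip_b, clip_c, clip_d only 3 to 4 are there at a start; the rules pass over those that are not, and their reading is None.
At some moment in a run one of scanner, stand_a, stand_b, stand_c, stand_d may be knocked a few centimetres aside while the robot is not near it.
It also fails if it takes over 208 s, if anything falls off the work surface, if the arm or the gripper's body presses on something with over 40 N, if the wrist force passes 120 N, or if a joint passes its speed limit or range.

## Working session

There is one attempt and no reset: what is moved stays moved. The work goes in short steps, Python scripts to look and compute and a tool call to move; the robot and the scene stay as the last step left them, time stands still between calls to the robot, and variables do not carry over. Pictures are saved under pics/ and viewed, at most 14 in all, crops included, and the job is handed in when it is done.

Besides the shell and the picture viewer there is one more tool, called after "Call:" as a command line: name --argument value ..., lists and objects as JSON in quotes. send_rows: Moves the arm, as the interface text tells. Its arguments: {"type":"object","properties":{"motion":{"type":"array"}},"required":["motion"]}

```bash
mkdir -p pics; cat > h.py <<'E'
import numpy as np, cv2
from rig import ctrl
from scipy.spatial.transform import Rotation as R
def snap(name,fn=None):
    s=ctrl.sense(); im,d=ctrl.capture(name); m=ctrl.camera_model(name)
    if name=="wrist":
        q=s["eef_rot"]; T=np.eye(4); T[:3,:3]=R.from_quat([q[1],q[2],q[3],q[0]]).as_matrix(); T[:3,3]=s["tcp_pos"]
        W=T@np.array(m["hand_eye"])
    else: W=np.linalg.inv(np.array(m["camera_from_world"]))
    if fn: cv2.imwrite("pics/"+fn+".png",im); np.savez("pics/"+fn+".npz",im=im,d=d,W=W,k=[m["fx"],m["fy"],m["cx"],m["cy"]])
    return im,d,W,[m["fx"],m["fy"],m["cx"],m["cy"]]
def cloud(d,W,k):
    v,u=np.mgrid[:d.shape[0],:d.shape[1]]
    P=np.stack([(u-k[2])/k[0]*d,(v-k[3])/k[1]*d,d],-1)@W[:3,:3].T+W[:3,3]
    P[d<=0]=np.nan
    return P
def load(fn):
    z=np.load("pics/"+fn+".npz"); return z["im"],cloud(z["d"],z["W"],z["k"])
E
python3 - <<'E'
from h import *
print(ctrl.sense())
for n in("top","scene"):
    im,d,W,k=snap(n,n+"0"); print(n,k,W[:3].round(3).tolist())
    cv2.imwrite(f"pics/{n}0b.png",cv2.resize(im,(800,600)))
E
```

```text
{'time_s': 0.0, 'q': array([-1.36037726e+00,  3.13472752e-01,  1.49846015e+00,  5.13842425e-06,
        1.33102120e+00, -2.23413487e-01]), 'dq': array([ 6.42281145e-04, -6.30188730e-06,  7.05673305e-04,  3.32627518e-06,
        9.07404069e-04, -1.08194484e-03]), 'effort': array([ 1.26364437e-03, -4.12250590e+01, -2.59748733e+01, -5.88066086e-05,
        3.99627839e-03,  4.52236827e-05]), 'tcp_pos': array([ 220.60739647, -476.08733193,  220.11477162]), 'eef_rot': array([-6.80693130e-04,  9.76565674e-01,  2.15218543e-01,  6.91801747e-06]), 'force': array([ 0.36538743, -0.5254879 , -0.32002969]), 'ft_torque': array([ 0.08240219, -0.03067877,  0.00492151]), 'grip_force': 0.0, 'gripper_width': 85.29462464742443}
top [441.70923480572526, 441.70923480572526, 251.55863548577884, 189.33809667891543] [[0.016, -0.992, 0.125, 416.352], [-1.0, -0.017, -0.007, 0.764], [0.009, -0.125, -0.992, 1044.958]]
scene [423.25260107274806, 423.25260107274806, 258.4740670175418, 188.07976865065297] [[-0.144, 0.635, -0.759, 1317.577], [0.989, 0.08, -0.121, 154.606], [-0.016, -0.768, -0.64, 704.348]]
```

View pics/top0b.png

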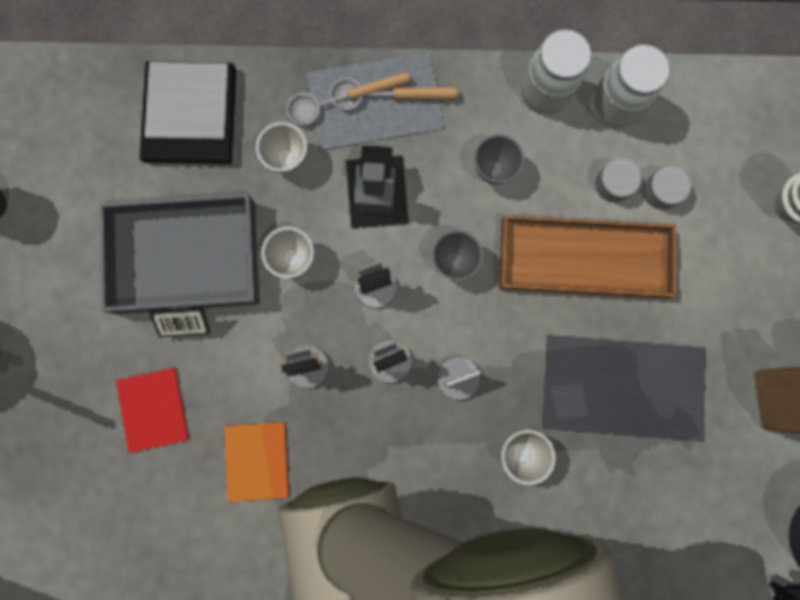

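View pics/scene0b.png

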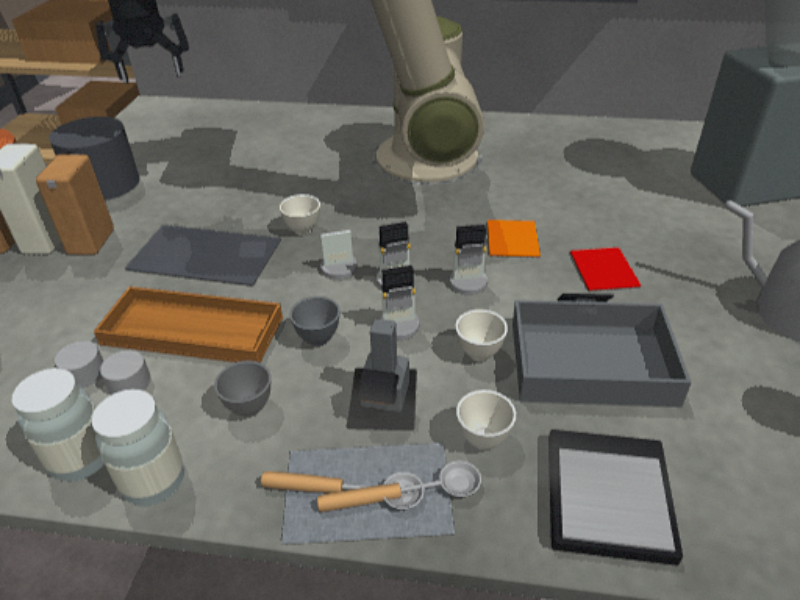

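Top view (800×600 px): clipped stands at (375,280), (305,362), (390,357), and the bare stand at (460,378). The slate is at (625,388), tray (588,257), bin (180,252) with its label at (180,323), and the scanner on the black pad at (375,180). Now I'll get positions.

```bash
cat >> h.py <<'E'
def comps(P,lo,hi,box,minpts=12):
    m=(P[...,2]>lo)&(P[...,2]<hi)&(P[...,0]>box[0])&(P[...,0]<box[1])&(P[...,1]>box[2])&(P[...,1]<box[3])
    n,l=cv2.connectedComponents(m.astype(np.uint8))
    out=[]
    for i in range(1,n):
        q=P[l==i]
        if len(q)<minpts: continue
        r=cv2.minAreaRect(q[:,:2].astype(np.float32))
        out.append((len(q),np.round(r[0],1),np.round(r[1],1),round(r[2],1),np.median(q[:,2]).round(1)))
    return out
E
python3 - <<'E'
from h import *
im,P=load("top0")
print("heads");[print(*c) for c in comps(P,100,135,(250,700,-150,250))]
print("card");[print(*c) for c in comps(P,62,90,(250,420,-150,250),5)]
print("feet");[print(*c) for c in comps(P,7,18,(250,540,-110,160))]
print("slate");[print(*c) for c in comps(P,3.5,10,(240,420,-400,-120),300)]
print("tray");[print(*c) for c in comps(P,22,40,(420,620,-400,-100))]
print("bin");[print(*c) for c in comps(P,40,60,(400,620,140,480))]
print("scanner");[print(*c) for c in comps(P,40,140,(500,680,-20,110))]
print("pad");[print(*c) for c in comps(P,3.5,12,(500,680,-20,110))]
s=.64
for n,u,v in [("slateTL",547,338),("TR",706,347),("BR",703,438),("BL",544,428),("tray",503,218),("",677,225),("",675,297),("",500,292),("bin",103,204),("",249,194),("",257,303),("",105,309),("label",152,316),("",204,312),("",209,333),("",158,338),("labc",180,324),("pad",348,155),("",402,155),("",407,224),("",352,227),("card",446,385),("",480,373),("cup",281,147),("",287,252),("",528,457),("",498,158),("",457,255)]:
    print(n,P[int(v*s),int(u*s)].round(1))
E
```

```text
heads
121 [694.1  25.1] [28.5 11.7] 89.8 128.7
135 [560.5  21.7] [12.3 45.6] 21.4 112.9
133 [449.   -2.3] [12.8 45.3] 24.8 113.4
135 [438.6 120.8] [12.7 46. ] 13.5 113.2
card
8 [416.8 -86.7] [ 2.2 10.6] 0.9 73.5
feet
62 [535.2  22.8] [ 9.6 42.5] 0.1 11.1
286 [449.1  -2.2] [60.6 60.7] 1.0 11.0
282 [438.5 116.6] [54.1 62.8] 81.8 10.6
321 [425.1 -92.3] [60.3 35.3] 0.0 11.0
slate
1856 [ 384.2 -316.6] [168.4  74.8] 87.7 5.7
tray
69 [ 594.7 -117.6] [18.6 49.6] 68.9 28.2
314 [ 585.5 -283.9] [232.3  58.8] 87.7 28.6
bin
851 [557. 311.] [124.8 227.6] 0.2 48.4
101 [587.7 169.4] [67.2 24.1] 37.0 52.1
scanner
68 [677.5  25.1] [55.9  4.9] 89.8 50.3
334 [565.8  23.4] [31.3 49.8] 21.0 89.7
pad
271 [666.9  21.9] [26.2 79.7] 0.0 5.6
191 [551.9  19.7] [44.4 62.6] 10.9 10.4
slateTL [ 488.4 -240.6    2.7]
TR [ 478.6 -482.1   -2.2]
BR [ 343.4 -469.     4.2]
BL [ 355.7 -233.8    4.9]
tray [ 674.4 -173.1   -1. ]
 [ 666.6 -444.5    0.8]
 [ 554.5 -439.3   -1.8]
 [ 559.3 -170.4   -1.3]
bin [673.5 427.4  44.3]
 [704.3 220.5  -1. ]
 [533.3 197.1  21.8]
 [518.  413.2  41.9]
label [506.9 340.9  52.1]
 [5.201e+02 2.812e+02 1.000e-01]
 [485.7 267.4  19.4]
 [478.6 347.2   0.5]
labc [497.4 304.2  37.8]
pad [770.5  69.4  -2.4]
 [771.  -16.4   1.1]
 [660.6 -25.2   3.5]
 [653.9  58.9   4.6]
card [415.6 -82.2  61.4]
 [ 435.  -138.9    1.5]
cup [777.5 173.4   8. ]
 [613.5 158.7   2. ]
 [ 311.9 -208.4    2.3]
 [ 765.9 -164.3    9.9]
 [ 612.4 -102.2    7.4]
```

```bash
cat >> h.py <<'E'
def ray(fn,uv,z):
    q=np.load("pics/"+fn+".npz"); k=q["k"];W=q["W"]
    r=W[:3,:3]@np.array([(uv[0]-k[2])/k[0],(uv[1]-k[3])/k[1],1]); o=W[:3,3]
    return (o+r*(z-o[2])/r[2])[:2]
E
python3 - <<'E'
from h import *
im,P=load("top0"); s=.64
for n,z,c in [("slate",6,[(547,337),(707,347),(704,439),(543,429)]),("tray",30,[(502,216),(677,224),(675,298),(499,293)]),("bin",50,[(102,204),(249,194),(258,305),(104,310)]),("pad",6,[(348,155),(402,155),(407,224),(351,228)]),("label",38,[(152,314),(203,310),(209,333),(159,337)])]:
    Q=np.array([ray("top0",(u*s,v*s),z) for u,v in c],np.float32); print(n,Q.round().tolist(),cv2.minAreaRect(Q),Q.mean(0).round(1))
# label plane normal
m=np.zeros(P.shape[:2],np.uint8); cv2.fillPoly(m,[(np.array([(158,317),(201,313),(204,331),(162,334)])*s).astype(int)],1)
q=P[m>0]; q=q[np.isfinite(q[:,0])]; c=np.median(q,0); n=np.linalg.svd(q-q.mean(0))[2][2]; print("label",c.round(1),q.mean(0).round(1),n.round(3))
# scanner grip top, body top
for lo,hi in((122,140),(75,90),(48,64)):
    for c in comps(P,lo,hi,(620,800,-30,90)): print(lo,*c)
m=(P[...,2]>60)&(P[...,0]>400)&(P[...,0]<445)&(P[...,1]<-50)&(P[...,1]>-130)
q=P[m];print("card",q[:,:2].round().tolist())
Q=[ray("top0",(u*s,v*s),75) for u,v in((447,385),(480,374))];print(Q)
E
python3 -c "
import cv2
a=cv2.imread('pics/top0.png')[85:260,165:330];cv2.imwrite('pics/c1.png',cv2.resize(a,None,fx=3.4,fy=3.4,interpolation=2))"
```

```text
slate [[489.0, -240.0], [478.0, -482.0], [341.0, -472.0], [352.0, -232.0]] ((415.0877685546875, -357.13531494140625), (243.3982391357422, 136.95225524902344), 87.39543151855469) [ 415.1 -356.5]
tray [[669.0, -169.0], [661.0, -433.0], [549.0, -426.0], [551.0, -164.0]] ((606.301025390625, -298.27777099609375), (265.8669738769531, 117.17156219482422), 88.39106750488281) [ 607.4 -297.8]
bin [[671.0, 424.0], [690.0, 209.0], [525.0, 189.0], [514.0, 411.0]] ((597.8975830078125, 306.76422119140625), (165.851318359375, 221.72360229492188), 5.095256328582764) [599.9 308.2]
pad [[767.0, 67.0], [769.0, -17.0], [659.0, -26.0], [651.0, 60.0]] ((712.0264892578125, 20.318374633789062), (116.07862091064453, 86.23466491699219), 3.67789626121521) [711.6  20.9]
label [[511.0, 345.0], [518.0, 271.0], [484.0, 261.0], [477.0, 333.0]] ((497.3660888671875, 303.0548095703125), (34.43940734863281, 81.48332214355469), 5.577178955078125) [497.4 302.6]
label [498.7 302.7  40.5] [498.4 302.5  39.7] [ 0.776  0.067 -0.627]
122 173 [702.2  25. ] [27.8 28. ] 1.0 130.8
75 125 [737.7  22.8] [45.5 20.9] 80.4 78.9
75 23 [
[... 298 characters left out ...]
1.0, -125.0], [429.0, -110.0], [429.0, -112.0], [429.0, -114.0], [429.0, -116.0], [429.0, -118.0], [429.0, -120.0], [427.0, -104.0], [427.0, -105.0], [427.0, -107.0], [427.0, -109.0], [427.0, -112.0], [427.0, -114.0], [425.0, -98.0], [425.0, -101.0], [425.0, -103.0], [425.0, -105.0], [425.0, -108.0], [422.0, -92.0], [422.0, -94.0], [422.0, -96.0], [422.0, -98.0], [422.0, -101.0], [422.0, -103.0], [420.0, -88.0], [420.0, -90.0], [420.0, -92.0], [420.0, -94.0], [420.0, -96.0], [418.0, -81.0], [418.0, -83.0], [418.0, -85.0], [418.0, -87.0], [418.0, -90.0], [418.0, -92.0], [416.0, -82.0], [416.0, -83.0], [416.0, -86.0]]
[array([414.7671821 , -83.45736529]), array([ 430.77561562, -129.52804415])]
```

View pics/c1.png

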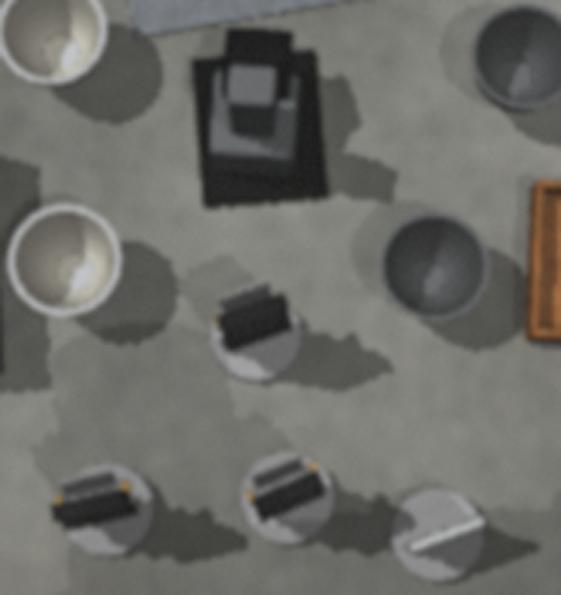

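Call:
send_rows --motion '[{"tx":0.02,"ty":0.03,"tz":0,"rx":0,"ry":0,"rz":-0.02,"gripper":-1},{"tx":0.04,"ty":0.06,"tz":0,"rx":0,"ry":0,"rz":-0.05,"gripper":-1},{"tx":0.06,"ty":0.1,"tz":0,"rx":0,"ry":0,"rz":-0.08,"gripper":-1},{"tx":0.08,"ty":0.14,"tz":0,"rx":0,"ry":0,"rz":-0.1,"gripper":-1},{"tx":0.1,"ty":0.18,"tz":0,"rx":0,"ry":0,"rz":-0.1,"gripper":-1}]'

```text
time_s: 0.52
tcp_pos: [316.9, -302.7, 220.4]
eef_rot: [-0.0, 0.986, 0.165, -0.0]
force: [0.8, -0.3, -1.0]
gripper_width: 85.4
grip_force: 0.0
```

Call:
send_rows --motion '[{"tx":0.02,"ty":0.038,"tz":0,"rx":0,"ry":0,"rz":0,"gripper":-1},{"tx":0.04,"ty":0.076,"tz":0,"rx":0,"ry":0,"rz":0,"gripper":-1},{"tx":0.06,"ty":0.114,"tz":0,"rx":0,"ry":0,"rz":0,"gripper":-1},{"tx":0.08,"ty":0.15,"tz":0,"rx":0,"ry":0,"rz":0,"gripper":-1},{"tx":0.102,"ty":0.19,"tz":0,"rx":0,"ry":0,"rz":0,"gripper":-1}]'

```text
time_s: 0.93
tcp_pos: [415.4, -118.9, 220.7]
eef_rot: [0.0, 0.986, 0.166, 0.0]
force: [0.3, -0.8, 0.3]
gripper_width: 85.1
grip_force: 0.0
```

Call:
send_rows --motion '[{"tx":0,"ty":0,"tz":-0.02,"rx":0,"ry":0,"rz":0,"gripper":-1},{"tx":0,"ty":0,"tz":-0.03,"rx":0,"ry":0,"rz":0,"gripper":-1},{"tx":0,"ty":0,"tz":-0.04,"rx":0,"ry":0,"rz":0,"gripper":-1},{"tx":0,"ty":0,"tz":-0.04,"rx":0,"ry":0,"rz":0,"gripper":-1},{"tx":0,"ty":0,"tz":-0.04,"rx":0,"ry":0,"rz":0,"gripper":-1}]'

```text
time_s: 1.35
tcp_pos: [414.9, -120.9, 180.6]
eef_rot: [-0.0, 0.986, 0.166, -0.0]
force: [0.2, -0.3, 0.7]
gripper_width: 85.3
grip_force: 0.0
```

```bash
python3 - <<'E'
from h import *
im,d,W,k=snap("wrist","w1"); s=ctrl.sense();print(s["time_s"],s["tcp_pos"].round(1),s["eef_rot"].round(4),s["force"].round(2),k,W[:3].round(2).tolist())
P=cloud(d,W,k)
for lo,hi in((60,90),(100,130),(8,18)):
    for c in comps(P,lo,hi,(300,700,-200,250)): print(lo,*c)
cv2.imwrite("pics/w1b.png",cv2.resize(im,(640,480)))
E
```

```text
1.4 [ 415.1 -121.2  181.1] [1.000e-04 9.861e-01 1.660e-01 1.000e-04] [-0.55  0.14 -1.25] [289.4625747865663, 289.4625747865663, 252.71162297278076, 191.8872379437774] [[0.33, -0.9, -0.3, 491.12], [-0.94, -0.31, -0.1, -95.25], [0.0, 0.31, -0.95, 333.86]]
60 649 [445.9 102. ] [22.5 10.5] 16.1 75.5
60 1122 [4.532e+02 1.000e-01] [29.1 48.9] 26.8 80.1
60 421 [ 426. -104.] [ 4.7 49.6] 21.7 74.3
100 1200 [449.6  -1.3] [12.8 46. ] 24.8 114.6
8 727 [538.5  14.5] [15.1 53.4] 19.4 11.7
8 61 [ 585.  -104.1] [ 4.4 20.7] 19.1 13.5
8 197 [ 577.3 -172.4] [58.2 27.1] 33.7 13.0
8 2494 [440.  119.7] [62.9 59.6] 10.1 11.6
8 1653 [449.8  -6. ] [63.6 53.5] 3.1 11.8
8 1314 [ 436.5 -101.7] [41.7 63.1] 12.2 12.0
8 337 [ 403.  -113.1] [13.2 48.3] 21.6 12.1
8 82 [ 303.6 -187.5] [22.5 11.3] 55.3 10.9
```

View pics/w1b.png

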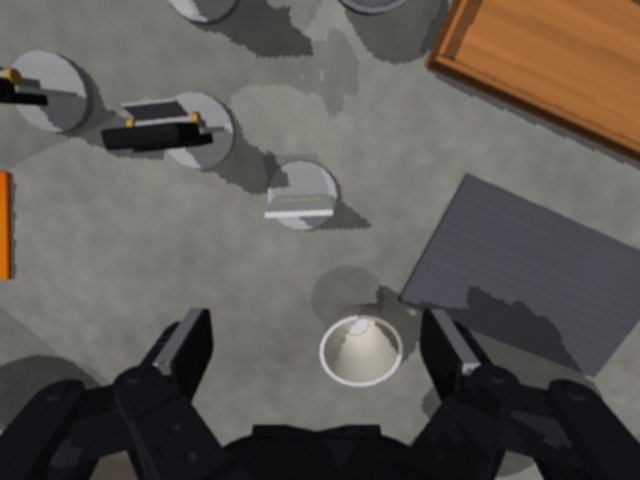

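Wrist view (640×480): the bare card is at (300,212) between the stands, and its measured centre is (426,-104) at z≈75, as expected. I'm going down on its edges now.

Call:
send_rows --motion '[{"tx":0.01,"ty":0.017,"tz":-0.02,"rx":0,"ry":0,"rz":0.045,"gripper":-1},{"tx":0.0105,"ty":0.017,"tz":-0.05,"rx":0,"ry":0,"rz":0.045,"gripper":-1},{"tx":0.0105,"ty":0.017,"tz":-0.085,"rx":0,"ry":0,"rz":0.045,"gripper":-1},{"tx":0.0105,"ty":0.017,"tz":-0.11,"rx":0,"ry":0,"rz":0.045,"gripper":-1},{"tx":0.0105,"ty":0.017,"tz":-0.124,"rx":0,"ry":0,"rz":0.045,"gripper":-1}]'

```text
time_s: 1.82
tcp_pos: [424.7, -103.8, 54.8]
eef_rot: [-0.001, 0.982, 0.188, -0.001]
force: [-0.2, 0.4, -0.6]
gripper_width: 85.6
grip_force: 0.0
```

Call:
send_rows --motion '[{"gripper":1,"tx":0,"ty":0,"tz":0,"rx":0,"ry":0,"rz":0},{"gripper":1,"tx":0,"ty":0,"tz":0,"rx":0,"ry":0,"rz":0},{"gripper":1,"tx":0,"ty":0,"tz":0,"rx":0,"ry":0,"rz":0},{"gripper":1,"tx":0,"ty":0,"tz":0,"rx":0,"ry":0,"rz":0},{"gripper":1,"tx":0,"ty":0,"tz":0,"rx":0,"ry":0,"rz":0}]'

```text
time_s: 2.23
tcp_pos: [426.5, -104.2, 58.8]
eef_rot: [0.001, 0.982, 0.188, 0.001]
force: [-3.4, 4.9, 12.6]
gripper_width: 43.1
grip_force: 59.1
```

Call:
send_rows --motion '[{"gripper":1,"tx":0,"ty":0,"tz":0.005,"rx":0,"ry":0,"rz":0},{"gripper":1,"tx":0,"ty":0,"tz":0.015,"rx":0,"ry":0,"rz":0},{"gripper":1,"tx":0,"ty":0,"tz":0.035,"rx":0,"ry":0,"rz":0},{"gripper":1,"tx":0,"ty":0,"tz":0.05,"rx":0,"ry":0,"rz":0},{"gripper":1,"tx":0,"ty":0,"tz":0.06,"rx":0,"ry":0,"rz":0}]'

```text
time_s: 2.65
tcp_pos: [426.1, -104.4, 119.0]
eef_rot: [0.001, 0.982, 0.188, 0.001]
force: [0.7, -0.6, -3.3]
gripper_width: 41.8
grip_force: 61.0
```

Call:
send_rows --motion '[{"gripper":1,"tx":0.01,"ty":-0.005,"tz":0.015,"rx":0,"ry":0,"rz":-0.05},{"gripper":1,"tx":0.03,"ty":-0.02,"tz":0.025,"rx":0,"ry":0,"rz":-0.1},{"gripper":1,"tx":0.06,"ty":-0.037,"tz":0.03,"rx":0,"ry":0,"rz":-0.15},{"gripper":1,"tx":0.09,"ty":-0.055,"tz":0.03,"rx":0,"ry":0,"rz":-0.2},{"gripper":1,"tx":0.12,"ty":-0.073,"tz":0.03,"rx":0,"ry":0,"rz":-0.25}]'

```text
time_s: 3.07
tcp_pos: [546.9, -177.9, 148.2]
eef_rot: [0.001, 0.998, 0.063, 0.001]
force: [0.4, -0.6, -2.0]
gripper_width: 41.9
grip_force: 61.1
```

Call:
send_rows --motion '[{"gripper":1,"tx":0.025,"ty":-0.016,"tz":0,"rx":0,"ry":0,"rz":-0.05},{"gripper":1,"tx":0.045,"ty":-0.03,"tz":0,"rx":0,"ry":0,"rz":-0.1},{"gripper":1,"tx":0.06,"ty":-0.038,"tz":0,"rx":0,"ry":0,"rz":-0.1},{"gripper":1,"tx":0.063,"ty":-0.041,"tz":0,"rx":0,"ry":0,"rz":-0.1},{"gripper":1,"tx":0.063,"ty":-0.041,"tz":0,"rx":0,"ry":0,"rz":-0.1}]'

```text
time_s: 3.48
tcp_pos: [608.6, -218.4, 146.7]
eef_rot: [0.0, 1.0, 0.014, -0.0]
force: [-0.2, 0.4, -3.9]
gripper_width: 42.0
grip_force: 61.3
```

```bash
python3 - <<'E'
from h import *
im,d,W,k=snap("wrist","w2"); s=ctrl.sense();print(s["time_s"],s["tcp_pos"].round(1),s["eef_rot"].round(4),s["force"].round(2))
P=cloud(d,W,k)
for lo,hi in((24,34),(100,118),(90,100)):
    for c in comps(P,lo,hi,(500,720,-480,-130)): print(lo,*c)
cv2.imwrite("pics/w2b.png",cv2.resize(im,(640,480)))
E
```

```text
3.5333 [ 608.1 -217.8  146.9] [-1.000e-04  9.999e-01  1.450e-02 -2.000e-04] [ 0.28  0.67 -3.06]
24 137 [ 708.  -330.3] [34.4  5.9] 55.4 29.6
24 271 [ 703.  -401.3] [40.3  8.6] 42.8 29.1
24 4134 [ 611.9 -298. ] [260.4 110.3] 87.7 29.6
100 3014 [ 628.4 -215.5] [34.7 60.7] 7.8 101.5
90 244 [ 637.  -214.6] [18.  57.4] 7.8 96.3
90 311 [ 620.5 -241.8] [26.5 22.8] 60.4 99.4
90 64 [ 619.7 -221.8] [ 8.7 11.3] 20.9 99.6
90 41 [ 606.7 -189.8] [10.7  5.4] 4.3 99.5
```

View pics/w2b.png

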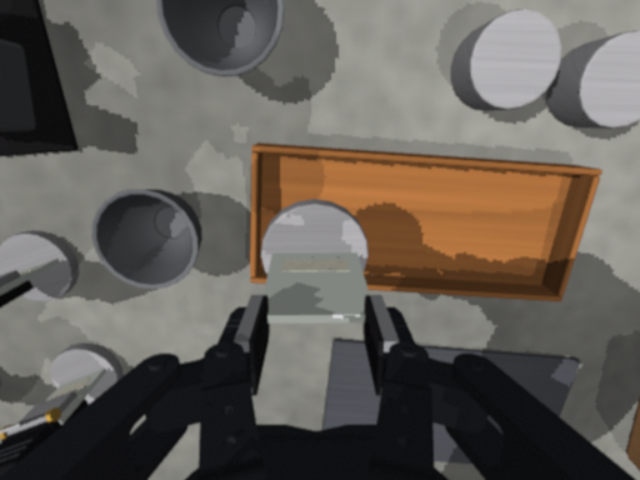

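Wrist view (640×480): the stand hangs between the fingers at (318,260), over the near end of the tray (corners (255,148) to (560,298)). I'll check its tilt.

```bash
python3 - <<'E'
from h import *
im,P=load("w2")
m=np.zeros(P.shape[:2],np.uint8); cv2.ellipse(m,(252,182),(30,12),0,180,360,1,-1)
for nm,mm in(("foot",m>0),("card",cv2.rectangle(np.zeros_like(m),(224,222),(284,248),1,-1)>0)):
    q=P[mm];q=q[np.isfinite(q[:,0])&(q[:,2]>80)]; print(nm,len(q),q.mean(0).round(1),q.min(0).round(1),q.max(0).round(1),np.linalg.svd(q-q.mean(0))[2][2].round(3))
E
```

```text
foot 624 [ 634.9 -218.2  101.5] [ 630.4 -239.6   99.6] [ 640.4 -196.6  103.9] [ 0.108  0.024 -0.994]
card 1638 [ 611.9 -219.9  145.9] [ 609.9 -239.1  129.7] [ 614.  -200.9  161. ] [-0.996 -0.023 -0.083]
```

Call:
send_rows --motion '[{"gripper":1,"tx":0.005,"ty":0,"tz":-0.01,"rx":0,"ry":0.09,"rz":0},{"gripper":1,"tx":0.005,"ty":0,"tz":-0.035,"rx":0,"ry":0.09,"rz":0},{"gripper":1,"tx":0.005,"ty":0,"tz":-0.06,"rx":0,"ry":0.09,"rz":0},{"gripper":1,"tx":0.005,"ty":0,"tz":-0.076,"rx":0,"ry":0.09,"rz":0},{"gripper":1,"tx":0.005,"ty":0,"tz":-0.083,"rx":0,"ry":0.09,"rz":0}]'

```text
time_s: 3.95
tcp_pos: [614.6, -216.9, 64.9]
eef_rot: [-0.001, 0.999, 0.015, -0.043]
force: [8.3, 7.5, 27.0]
gripper_width: 42.1
grip_force: 69.0
```

Call:
send_rows --motion '[{"gripper":1,"tx":0,"ty":0,"tz":-0.001,"rx":0,"ry":0,"rz":0},{"gripper":-0.45,"tx":0,"ty":0,"tz":-0.001,"rx":0,"ry":0,"rz":0},{"gripper":-0.45,"tx":0,"ty":0,"tz":-0.001,"rx":0,"ry":0,"rz":0},{"gripper":-0.45,"tx":0,"ty":0,"tz":-0.001,"rx":0,"ry":0,"rz":0},{"gripper":-0.45,"tx":0,"ty":0,"tz":-0.001,"rx":0,"ry":0,"rz":0}]'

```text
time_s: 4.37
tcp_pos: [613.3, -218.0, 63.2]
eef_rot: [-0.001, 0.999, 0.014, -0.045]
force: [0.2, -0.2, 1.3]
gripper_width: 62.1
grip_force: 0.0
```

Call:
send_rows --motion '[{"gripper":-0.45,"tx":0,"ty":0,"tz":0.01,"rx":0,"ry":0,"rz":0},{"gripper":-0.45,"tx":0,"ty":0,"tz":0.04,"rx":0,"ry":0,"rz":0},{"gripper":-0.45,"tx":0,"ty":0,"tz":0.08,"rx":0,"ry":0,"rz":0},{"gripper":-0.45,"tx":-0.02,"ty":0,"tz":0.11,"rx":0,"ry":-0.09,"rz":0},{"gripper":-0.45,"tx":-0.05,"ty":0,"tz":0.13,"rx":0,"ry":-0.09,"rz":0}]'

```text
time_s: 4.78
tcp_pos: [564.4, -218.5, 196.4]
eef_rot: [0.002, 1.0, 0.015, 0.004]
force: [0.4, -0.2, 0.2]
gripper_width: 61.8
grip_force: 0.0
```

```bash
python3 - <<'E'
from h import *
im,d,W,k=snap("wrist","w3"); s=ctrl.sense();print(s["time_s"],s["tcp_pos"].round(1),s["eef_rot"].round(4),s["force"].round(2),s["gripper_width"])
P=cloud(d,W,k)
for lo,hi in((10,22),(70,90)):
    for c in comps(P,lo,hi,(555,672,-260,-170)): print(lo,*c)
im,d,W,k=snap("top","t3");P=cloud(d,W,k)
print("heads");[print(*c) for c in comps(P,100,140,(350,800,-150,250))]
E
```

```text
4.8333 [ 560.3 -218.9  200. ] [0.0024 0.9999 0.0141 0.0031] [-0.17 -1.54  4.67] 61.90286903949287
10 297 [ 593.9 -191.4] [134.2  66.3] 39.7 16.2
10 1270 [ 633.1 -216.9] [63.3 35.8] 88.8 16.9
10 806 [ 598.8 -216.6] [23.4 60.3] 1.7 16.9
70 278 [ 619.2 -216.3] [ 4.  48.9] 1.3 79.8
heads
217 [702.   24.9] [28.5 27.5] 89.0 130.2
134 [560.6  21.8] [12.7 45.4] 20.5 113.7
132 [448.9  -2.4] [12.8 45.3] 24.7 113.4
134 [438.8 120.7] [12.9 46.2] 14.9 113.0
```

The first stand is upright in the tray. Next is the centre clip at (449.6,-1.3), yaw 24.8°.

Call:
send_rows --motion '[{"gripper":-0.3,"tx":-0.006,"ty":0.011,"tz":0,"rx":0,"ry":0,"rz":0.1},{"gripper":-0.3,"tx":-0.012,"ty":0.022,"tz":0,"rx":0,"ry":0,"rz":0.2},{"gripper":-0.3,"tx":-0.018,"ty":0.033,"tz":0,"rx":0,"ry":0,"rz":0.3},{"gripper":-0.3,"tx":-0.024,"ty":0.044,"tz":0,"rx":0,"ry":0,"rz":0.4},{"gripper":-0.3,"tx":-0.03,"ty":0.055,"tz":0,"rx":0,"ry":0,"rz":0.494}]'

```text
time_s: 5.3
tcp_pos: [533.4, -162.4, 192.7]
eef_rot: [-0.0, 0.965, 0.261, -0.0]
force: [-0.5, -0.8, -0.1]
gripper_width: 55.4
grip_force: 0.0
```

Call:
send_rows --motion '[{"gripper":-0.3,"tx":-0.006,"ty":0.011,"tz":0,"rx":0,"ry":0,"rz":0.1},{"gripper":-0.3,"tx":-0.012,"ty":0.022,"tz":0,"rx":0,"ry":0,"rz":0.2},{"gripper":-0.3,"tx":-0.018,"ty":0.033,"tz":0,"rx":0,"ry":0,"rz":0.3},{"gripper":-0.3,"tx":-0.024,"ty":0.044,"tz":0,"rx":0,"ry":0,"rz":0.4},{"gripper":-0.3,"tx":-0.03,"ty":0.055,"tz":0,"rx":0,"ry":0,"rz":0.494}]'

```text
time_s: 5.72
tcp_pos: [503.4, -107.4, 192.7]
eef_rot: [-0.0, 0.872, 0.489, -0.0]
force: [-0.4, 0.1, 0.2]
gripper_width: 55.6
grip_force: 0.0
```

Call:
send_rows --motion '[{"gripper":-0.3,"tx":-0.006,"ty":0.011,"tz":0,"rx":0,"ry":0,"rz":0.1},{"gripper":-0.3,"tx":-0.012,"ty":0.022,"tz":0,"rx":0,"ry":0,"rz":0.2},{"gripper":-0.3,"tx":-0.018,"ty":0.033,"tz":0,"rx":0,"ry":0,"rz":0.3},{"gripper":-0.3,"tx":-0.024,"ty":0.044,"tz":0,"rx":0,"ry":0,"rz":0.4},{"gripper":-0.3,"tx":-0.03,"ty":0.055,"tz":0,"rx":0,"ry":0,"rz":0.494}]'

```text
time_s: 6.13
tcp_pos: [473.4, -52.4, 192.8]
eef_rot: [-0.0, 0.726, 0.687, -0.0]
force: [0.7, 0.4, 0.4]
gripper_width: 55.9
grip_force: 0.0
```

Call:
send_rows --motion '[{"gripper":-0.3,"tx":-0.005,"ty":0.011,"tz":0,"rx":0,"ry":0,"rz":0.1},{"gripper":-0.3,"tx":-0.01,"ty":0.022,"tz":0,"rx":0,"ry":0,"rz":0.2},{"gripper":-0.3,"tx":-0.015,"ty":0.033,"tz":0,"rx":0,"ry":0,"rz":0.3},{"gripper":-0.3,"tx":-0.02,"ty":0.044,"tz":0,"rx":0,"ry":0,"rz":0.4},{"gripper":-0.3,"tx":-0.021,"ty":0.053,"tz":0,"rx":0,"ry":0,"rz":0.494}]'

```text
time_s: 6.55
tcp_pos: [452.1, 0.8, 192.8]
eef_rot: [-0.0, 0.536, 0.844, -0.0]
force: [0.1, -1.5, 0.3]
gripper_width: 55.4
grip_force: 0.0
```

```bash
cat >> h.py <<'E'
def st():
    s=ctrl.sense(); q=s["eef_rot"]; M=R.from_quat([q[1],q[2],q[3],q[0]]).as_matrix()
    print(round(s["time_s"],2),s["tcp_pos"].round(1),"yaw",np.degrees(np.arctan2(M[1,1],M[0,1])).round(1),"tz",M[:,2].round(3),"F",s["force"].round(2),"w",round(s["gripper_width"],1),s["grip_force"].round(1))
def look(cam,lo,hi,box,fn=None,minpts=12):
    im,d,W,k=snap(cam,fn);P=cloud(d,W,k)
    for c in comps(P,lo,hi,box,minpts): print(cam,*c)
    return im,P
E
python3 - <<'E'
from h import *
st(); look("wrist",100,130,(350,700,-150,250))
E
```

```text
Traceback (most recent call last):
  File "h.py", line 35, in st
    print(round(s["time_s"],2),s["tcp_pos"].round(1),"yaw",np.degrees(np.arctan2(M[1,1],M[0,1])).round(1),"tz",M[:,2].round(3),"F",s["force"].round(2),"w",round(s["gripper_width"],1),s["grip_force"].round(1))
                                                                                                                                                                                       ^^^^^^^^^^^^^^^^^^^^^
AttributeError: 'float' object has no attribute 'round'
```

```bash
sed -i 's/s\["grip_force"\].round(1)/round(float(s["grip_force"]),1)/' h.py
python3 - <<'E'
from h import *
st(); look("wrist",100,130,(350,700,-150,250))
E
```

```text
6.55 [452.1   0.8 192.8] yaw 25.2 tz [-0.001  0.    -1.   ] F [ 0.08 -1.46  0.26] w 55.4 0.0
wrist 1320 [438.7 121.9] [12.7 45.9] 14.7 114.7
wrist 796 [ 4.489e+02 -3.000e-01] [12.3 45.6] 24.8 114.8
wrist 1022 [560.4  23.1] [13.3 45.8] 21.4 114.2
wrist 956 [691.3  27.5] [30.6 10.1] 76.7 114.5
```

Call:
send_rows --motion '[{"gripper":-0.3,"tx":-0.003,"ty":-0.001,"tz":-0.02,"rx":0,"ry":0,"rz":-0.007},{"gripper":-0.3,"tx":-0.003,"ty":-0.001,"tz":-0.05,"rx":0,"ry":0,"rz":-0.007},{"gripper":-0.3,"tx":-0.003,"ty":-0.001,"tz":-0.075,"rx":0,"ry":0,"rz":-0.007},{"gripper":-0.3,"tx":-0.003,"ty":-0.001,"tz":-0.089,"rx":0,"ry":0,"rz":-0.007},{"gripper":-0.3,"tx":-0.003,"ty":-0.001,"tz":-0.093,"rx":0,"ry":0,"rz":-0.007}]'

```text
time_s: 7.02
tcp_pos: [448.6, -1.0, 97.6]
eef_rot: [-0.002, 0.542, 0.84, -0.001]
force: [-0.0, 0.5, -0.8]
gripper_width: 55.3
grip_force: 0.0
```

Call:
send_rows --motion '[{"gripper":1,"tx":0,"ty":0,"tz":0,"rx":0,"ry":0,"rz":0},{"gripper":1,"tx":0,"ty":0,"tz":0,"rx":0,"ry":0,"rz":0},{"gripper":1,"tx":0,"ty":0,"tz":0,"rx":0,"ry":0,"rz":0},{"gripper":1,"tx":0,"ty":0,"tz":0,"rx":0,"ry":0,"rz":0},{"gripper":1,"tx":0,"ty":0,"tz":0,"rx":0,"ry":0,"rz":0}]'

```text
time_s: 7.43
tcp_pos: [450.2, -1.2, 100.9]
eef_rot: [0.001, 0.541, 0.841, 0.0]
force: [-2.2, -0.7, 7.1]
gripper_width: 9.1
grip_force: 58.7
```

Call:
send_rows --motion '[{"gripper":1,"tx":0,"ty":0,"tz":0.001,"rx":0,"ry":0,"rz":0},{"gripper":1,"tx":0,"ty":0,"tz":0.003,"rx":0,"ry":0,"rz":0},{"gripper":1,"tx":0,"ty":0,"tz":0.006,"rx":0,"ry":0,"rz":0},{"gripper":1,"tx":0,"ty":0,"tz":0.01,"rx":0,"ry":0,"rz":0},{"gripper":1,"tx":0,"ty":0,"tz":0.015,"rx":0,"ry":0,"rz":0}]'

```text
time_s: 7.85
tcp_pos: [449.5, -1.0, 115.1]
eef_rot: [-0.0, 0.541, 0.841, 0.0]
force: [-0.1, 0.5, -0.3]
gripper_width: 9.0
grip_force: 58.6
```

Call:
send_rows --motion '[{"gripper":1,"tx":0,"ty":0,"tz":0.006,"rx":0,"ry":0,"rz":0},{"gripper":1,"tx":0,"ty":0,"tz":0.014,"rx":0,"ry":0,"rz":0},{"gripper":1,"tx":0,"ty":0,"tz":0.022,"rx":0,"ry":0,"rz":0},{"gripper":1,"tx":0,"ty":0,"tz":0.03,"rx":0,"ry":0,"rz":0},{"gripper":1,"tx":0,"ty":0,"tz":0.035,"rx":0,"ry":0,"rz":0}]'

```text
time_s: 8.27
tcp_pos: [449.8, -1.1, 151.0]
eef_rot: [0.001, 0.541, 0.841, 0.0]
force: [0.6, 0.3, -1.5]
gripper_width: 8.8
grip_force: 58.7
```

```bash
python3 - <<'E'
from h import *
st(); im,P=look("top",6,80,(410,490,-45,45),"t4",3)
im,P=look("wrist",6,80,(410,490,-45,45),"w4",3)
cv2.imwrite("pics/w4b.png",cv2.resize(im,(640,480)))
E
```

```text
8.27 [449.8  -1.1 151. ] yaw 24.5 tz [ 0.001 -0.    -1.   ] F [ 0.55  0.32 -1.51] w 8.8 58.7
wrist 2060 [446.9   2.6] [63.  55.9] 31.0 12.1
```

The foot stayed on the table at z 12, so this clip slid off: it's weak and goes in the bin.

Call:
send_rows --motion '[{"gripper":1,"tx":0,"ty":0,"tz":0.02,"rx":0,"ry":0,"rz":0},{"gripper":1,"tx":0,"ty":0,"tz":0.05,"rx":0,"ry":0,"rz":0},{"gripper":1,"tx":0.006,"ty":0.01,"tz":0.05,"rx":0,"ry":0,"rz":0},{"gripper":1,"tx":0.015,"ty":0.026,"tz":0.05,"rx":0,"ry":0,"rz":0},{"gripper":1,"tx":0.03,"ty":0.05,"tz":0.05,"rx":0,"ry":0,"rz":0}]'

```text
time_s: 8.78
tcp_pos: [479.5, 48.7, 199.9]
eef_rot: [0.0, 0.542, 0.84, -0.0]
force: [-0.7, -0.1, -0.5]
gripper_width: 9.1
grip_force: 58.8
```

Call:
send_rows --motion '[{"gripper":1,"tx":0.015,"ty":0.026,"tz":0,"rx":0,"ry":0,"rz":0},{"gripper":1,"tx":0.03,"ty":0.052,"tz":0,"rx":0,"ry":0,"rz":0},{"gripper":1,"tx":0.045,"ty":0.078,"tz":0,"rx":0,"ry":0,"rz":0},{"gripper":1,"tx":0.06,"ty":0.104,"tz":0,"rx":0,"ry":0,"rz":0},{"gripper":1,"tx":0.075,"ty":0.13,"tz":0,"rx":0,"ry":0,"rz":0}]'

```text
time_s: 9.2
tcp_pos: [554.8, 180.4, 199.2]
eef_rot: [-0.0, 0.541, 0.841, -0.0]
force: [0.5, -0.2, -0.9]
gripper_width: 8.9
grip_force: 58.8
```

Call:
send_rows --motion '[{"gripper":1,"tx":0.015,"ty":0.026,"tz":0,"rx":0,"ry":0,"rz":0},{"gripper":1,"tx":0.03,"ty":0.052,"tz":0,"rx":0,"ry":0,"rz":0},{"gripper":1,"tx":0.04,"ty":0.075,"tz":0,"rx":0,"ry":0,"rz":0},{"gripper":1,"tx":0.045,"ty":0.088,"tz":0,"rx":0,"ry":0,"rz":0},{"gripper":1,"tx":0.045,"ty":0.091,"tz":0,"rx":0,"ry":0,"rz":0}]'

```text
time_s: 9.62
tcp_pos: [599.6, 271.9, 198.4]
eef_rot: [-0.001, 0.54, 0.841, -0.0]
force: [-1.3, 0.2, -0.6]
gripper_width: 9.1
grip_force: 58.8
```

Call:
send_rows --motion '[{"gripper":1,"tx":0,"ty":0,"tz":-0.03,"rx":0,"ry":0,"rz":0},{"gripper":1,"tx":0,"ty":0,"tz":-0.065,"rx":0,"ry":0,"rz":0},{"gripper":1,"tx":0,"ty":0,"tz":-0.1,"rx":0,"ry":0,"rz":0},{"gripper":1,"tx":0,"ty":0,"tz":-0.125,"rx":0,"ry":0,"rz":0},{"gripper":1,"tx":0,"ty":0,"tz":-0.137,"rx":0,"ry":0,"rz":0}]'

```text
time_s: 10.03
tcp_pos: [598.5, 269.1, 60.2]
eef_rot: [-0.001, 0.542, 0.841, -0.001]
force: [0.3, 3.6, 59.6]
gripper_width: 9.0
grip_force: 66.3
```

Call:
send_rows --motion '[{"gripper":1,"tx":0,"ty":0,"tz":0,"rx":0,"ry":0,"rz":0},{"gripper":-0.4,"tx":0,"ty":0,"tz":0,"rx":0,"ry":0,"rz":0},{"gripper":-0.4,"tx":0,"ty":0,"tz":0,"rx":0,"ry":0,"rz":0},{"gripper":-0.4,"tx":0,"ty":0,"tz":0,"rx":0,"ry":0,"rz":0},{"gripper":-0.4,"tx":0,"ty":0,"tz":0.01,"rx":0,"ry":0,"rz":0}]'

```text
time_s: 10.45
tcp_pos: [598.6, 269.6, 71.6]
eef_rot: [-0.001, 0.541, 0.841, -0.001]
force: [-0.9, 0.2, -0.7]
gripper_width: 57.1
grip_force: 0.0
```

Call:
send_rows --motion '[{"gripper":-0.4,"tx":0,"ty":0,"tz":0.03,"rx":0,"ry":0,"rz":0},{"gripper":-0.4,"tx":0,"ty":0,"tz":0.065,"rx":0,"ry":0,"rz":0},{"gripper":-0.4,"tx":0,"ty":0,"tz":0.1,"rx":0,"ry":0,"rz":0},{"gripper":-0.4,"tx":0,"ty":0,"tz":0.125,"rx":0,"ry":0,"rz":0},{"gripper":-0.4,"tx":0,"ty":0,"tz":0.125,"rx":0,"ry":0,"rz":0}]'

```text
time_s: 10.87
tcp_pos: [601.3, 270.5, 205.3]
eef_rot: [0.004, 0.541, 0.841, 0.004]
force: [0.3, 0.2, -0.8]
gripper_width: 59.6
grip_force: 0.0
```

```bash
python3 - <<'E'
from h import *
st(); im,P=look("wrist",44,53,(400,800,150,450),"w5",30)
print("clip");[print(*c) for c in comps(P,10,85,(540,650,230,380),30)]
cv2.imwrite("pics/w5b.png",cv2.resize(im,(640,480)))
look("top",100,140,(350,800,-150,250)); 
E
```

```text
10.87 [601.3 270.5 205.3] yaw 24.5 tz [ 0.011  0.003 -1.   ] F [ 0.32  0.17 -0.84] w 59.6 0.0
wrist 4450 [602.1 314.9] [161.6 220.8] 5.0 49.7
wrist 446 [504.2 306.4] [ 9.1 76.2] 4.7 48.8
wrist 178 [616.6 278.6] [ 6.5 33.6] 25.6 48.9
wrist 90 [597.  180.7] [55.9 13.8] 13.8 48.6
clip
1254 [604.2 273.3] [33.5 47.3] 25.6 50.7
top 214 [702.7  25. ] [28.5 28.3] 89.6 130.3
top 137 [560.4  21.7] [12.7 45.5] 21.0 113.6
top 135 [438.4 120.9] [12.7 46.3] 13.1 113.6
```

View pics/w5b.png

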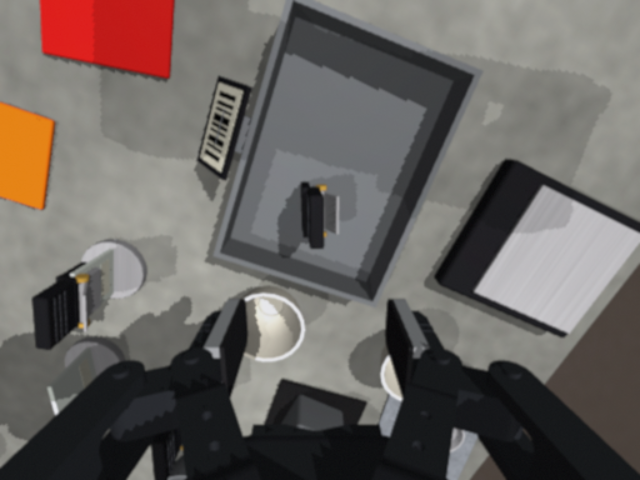

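Wrist view: the weak clip stands in the bin at (320,215), inside the walls. Next is the left clip at (438.7,121.9).

Call:
send_rows --motion '[{"gripper":-0.3,"tx":-0.024,"ty":-0.022,"tz":0,"rx":0,"ry":0,"rz":-0.04},{"gripper":-0.3,"tx":-0.048,"ty":-0.044,"tz":0,"rx":0,"ry":0,"rz":-0.08},{"gripper":-0.3,"tx":-0.072,"ty":-0.066,"tz":0,"rx":0,"ry":0,"rz":-0.12},{"gripper":-0.3,"tx":-0.096,"ty":-0.088,"tz":0,"rx":0,"ry":0,"rz":-0.16},{"gripper":-0.3,"tx":-0.12,"ty":-0.11,"tz":0,"rx":0,"ry":0,"rz":-0.185}]'

```text
time_s: 11.38
tcp_pos: [477.5, 159.1, 196.5]
eef_rot: [-0.001, 0.617, 0.787, -0.001]
force: [0.8, -0.5, 0.4]
gripper_width: 55.3
grip_force: 0.0
```

Call:
send_rows --motion '[{"gripper":-0.3,"tx":-0.02,"ty":-0.02,"tz":0,"rx":0,"ry":0,"rz":0},{"gripper":-0.3,"tx":-0.035,"ty":-0.035,"tz":-0.01,"rx":0,"ry":0,"rz":0},{"gripper":-0.3,"tx":-0.04,"ty":-0.039,"tz":-0.02,"rx":0,"ry":0,"rz":0},{"gripper":-0.3,"tx":-0.04,"ty":-0.039,"tz":-0.02,"rx":0,"ry":0,"rz":0},{"gripper":-0.3,"tx":-0.04,"ty":-0.039,"tz":-0.02,"rx":0,"ry":0,"rz":0}]'

```text
time_s: 11.8
tcp_pos: [439.2, 121.0, 177.3]
eef_rot: [-0.001, 0.617, 0.787, -0.0]
force: [0.3, 0.8, 0.9]
gripper_width: 55.5
grip_force: 0.0
```

```bash
python3 - <<'E'
from h import *
st(); look("wrist",100,130,(350,700,-150,250))
E
```

```text
11.8 [439.2 121.  177.3] yaw 13.8 tz [-0.002  0.    -1.   ] F [0.3  0.79 0.86] w 55.5 0.0
wrist 889 [438.5 122.5] [12.2 46. ] 14.1 114.9
wrist 804 [691.1  33.3] [23.4  9.4] 66.0 115.6
wrist 18 [571.3   7.1] [3.1 5.9] 23.2 115.1
```

Call:
send_rows --motion '[{"gripper":-0.3,"tx":-0.001,"ty":0.0015,"tz":-0.02,"rx":0,"ry":0,"rz":0},{"gripper":-0.3,"tx":-0.001,"ty":0.0015,"tz":-0.045,"rx":0,"ry":0,"rz":0},{"gripper":-0.3,"tx":-0.001,"ty":0.0015,"tz":-0.065,"rx":0,"ry":0,"rz":0},{"gripper":-0.3,"tx":-0.001,"ty":0.0015,"tz":-0.075,"rx":0,"ry":0,"rz":0},{"gripper":-0.3,"tx":-0.001,"ty":0.0015,"tz":-0.077,"rx":0,"ry":0,"rz":0}]'

```text
time_s: 12.27
tcp_pos: [438.1, 122.9, 99.1]
eef_rot: [-0.001, 0.616, 0.787, -0.001]
force: [0.3, 0.1, 0.1]
gripper_width: 55.7
grip_force: 0.0
```

Call:
send_rows --motion '[{"gripper":1,"tx":0,"ty":0,"tz":0,"rx":0,"ry":0,"rz":0},{"gripper":1,"tx":0,"ty":0,"tz":0,"rx":0,"ry":0,"rz":0},{"gripper":1,"tx":0,"ty":0,"tz":0,"rx":0,"ry":0,"rz":0},{"gripper":1,"tx":0,"ty":0,"tz":0,"rx":0,"ry":0,"rz":0},{"gripper":1,"tx":0,"ty":0,"tz":0,"rx":0,"ry":0,"rz":0}]'

```text
time_s: 12.68
tcp_pos: [439.1, 122.6, 101.7]
eef_rot: [0.001, 0.617, 0.787, 0.001]
force: [-1.5, 1.5, 6.1]
gripper_width: 8.6
grip_force: 58.7
```

Call:
send_rows --motion '[{"gripper":1,"tx":0,"ty":0,"tz":0.001,"rx":0,"ry":0,"rz":0},{"gripper":1,"tx":0,"ty":0,"tz":0.003,"rx":0,"ry":0,"rz":0},{"gripper":1,"tx":0,"ty":0,"tz":0.006,"rx":0,"ry":0,"rz":0},{"gripper":1,"tx":0,"ty":0,"tz":0.01,"rx":0,"ry":0,"rz":0},{"gripper":1,"tx":0,"ty":0,"tz":0.015,"rx":0,"ry":0,"rz":0}]'

```text
time_s: 13.1
tcp_pos: [438.4, 122.5, 115.9]
eef_rot: [-0.0, 0.617, 0.787, -0.0]
force: [-0.9, -0.2, -3.8]
gripper_width: 8.3
grip_force: 58.6
```

Call:
send_rows --motion '[{"gripper":1,"tx":0,"ty":0,"tz":0.006,"rx":0,"ry":0,"rz":0},{"gripper":1,"tx":0,"ty":0,"tz":0.014,"rx":0,"ry":0,"rz":0},{"gripper":1,"tx":0,"ty":0,"tz":0.022,"rx":0,"ry":0,"rz":0},{"gripper":1,"tx":0,"ty":0,"tz":0.03,"rx":0,"ry":0,"rz":0},{"gripper":1,"tx":0,"ty":0,"tz":0.035,"rx":0,"ry":0,"rz":0}]'

```text
time_s: 13.52
tcp_pos: [438.9, 122.5, 152.0]
eef_rot: [0.001, 0.617, 0.787, 0.0]
force: [-0.3, 0.5, -3.4]
gripper_width: 8.8
grip_force: 58.6
```

```bash
python3 - <<'E'
from h import *
st(); im,P=look("wrist",6,90,(390,490,70,170),"w6",20)
E
```

```text
13.52 [438.9 122.5 152. ] yaw 13.9 tz [ 0.001  0.    -1.   ] F [-0.28  0.5  -3.43] w 8.8 58.6
wrist 2257 [435.9 126.8] [63.1 52.9] 34.1 62.2
```

The foot came up too (z 62, 3.4 N), so this clip is good. I'm carrying it smoothly to the slate.

Call:
send_rows --motion '[{"gripper":1,"tx":0,"ty":0,"tz":0.006,"rx":0,"ry":0,"rz":0},{"gripper":1,"tx":0,"ty":-0.002,"tz":0.02,"rx":0,"ry":0,"rz":0},{"gripper":1,"tx":0,"ty":-0.006,"tz":0.038,"rx":0,"ry":0,"rz":0},{"gripper":1,"tx":0,"ty":-0.014,"tz":0.055,"rx":0,"ry":0,"rz":0},{"gripper":1,"tx":0,"ty":-0.026,"tz":0.068,"rx":0,"ry":0,"rz":0}]'

```text
time_s: 13.98
tcp_pos: [438.5, 96.7, 220.0]
eef_rot: [0.0, 0.616, 0.788, 0.0]
force: [0.8, -0.4, -2.6]
gripper_width: 8.5
grip_force: 58.8
```

Call:
send_rows --motion '[{"gripper":1,"tx":0,"ty":-0.018,"tz":0.004,"rx":0,"ry":0,"rz":0},{"gripper":1,"tx":0,"ty":-0.041,"tz":0.004,"rx":0,"ry":0,"rz":0},{"gripper":1,"tx":0,"ty":-0.069,"tz":0.004,"rx":0,"ry":0,"rz":0},{"gripper":1,"tx":0,"ty":-0.099,"tz":0.004,"rx":0,"ry":0,"rz":0},{"gripper":1,"tx":0,"ty":-0.13,"tz":0.004,"rx":0,"ry":0,"rz":0}]'

```text
time_s: 14.4
tcp_pos: [438.1, -34.5, 222.8]
eef_rot: [-0.0, 0.616, 0.787, -0.0]
force: [0.3, 0.2, -3.5]
gripper_width: 8.4
grip_force: 58.8
```

Call:
send_rows --motion '[{"gripper":1,"tx":-0.003,"ty":-0.032,"tz":0,"rx":0,"ry":0,"rz":0},{"gripper":1,"tx":-0.008,"ty":-0.064,"tz":0,"rx":0,"ry":0,"rz":0},{"gripper":1,"tx":-0.014,"ty":-0.096,"tz":0,"rx":0,"ry":0,"rz":0},{"gripper":1,"tx":-0.02,"ty":-0.128,"tz":0,"rx":0,"ry":0,"rz":0},{"gripper":1,"tx":-0.025,"ty":-0.16,"tz":0,"rx":0,"ry":0,"rz":0}]'

```text
time_s: 14.82
tcp_pos: [412.7, -194.9, 222.8]
eef_rot: [-0.0, 0.617, 0.787, 0.0]
force: [0.8, -0.4, -4.8]
gripper_width: 9.1
grip_force: 58.8
```

Call:
send_rows --motion '[{"gripper":1,"tx":-0.002,"ty":-0.032,"tz":0,"rx":0,"ry":0,"rz":0},{"gripper":1,"tx":-0.002,"ty":-0.064,"tz":0,"rx":0,"ry":0,"rz":0},{"gripper":1,"tx":-0.002,"ty":-0.096,"tz":0,"rx":0,"ry":0,"rz":0},{"gripper":1,"tx":-0.002,"ty":-0.126,"tz":0,"rx":0,"ry":0,"rz":0},{"gripper":1,"tx":-0.002,"ty":-0.154,"tz":0,"rx":0,"ry":0,"rz":0}]'

```text
time_s: 15.23
tcp_pos: [411.1, -349.2, 222.5]
eef_rot: [-0.0, 0.617, 0.787, 0.0]
force: [0.5, 0.5, -3.4]
gripper_width: 8.7
grip_force: 58.8
```

Call:
send_rows --motion '[{"gripper":1,"tx":0,"ty":-0.024,"tz":0,"rx":0,"ry":0,"rz":0},{"gripper":1,"tx":0,"ty":-0.044,"tz":0,"rx":0,"ry":0,"rz":0},{"gripper":1,"tx":0,"ty":-0.058,"tz":0,"rx":0,"ry":0,"rz":0},{"gripper":1,"tx":0,"ty":-0.066,"tz":0,"rx":0,"ry":0,"rz":0},{"gripper":1,"tx":0,"ty":-0.07,"tz":0,"rx":0,"ry":0,"rz":0}]'

```text
time_s: 15.65
tcp_pos: [411.3, -418.1, 222.3]
eef_rot: [-0.0, 0.617, 0.787, 0.0]
force: [-0.1, 0.2, -3.8]
gripper_width: 8.7
grip_force: 58.8
```

```bash
python3 - <<'E'
from h import *
st(); im,P=look("wrist",3.5,9,(320,510,-500,-210),"w7",300)
[print("foot",*c) for c in comps(P,100,150,(350,480,-480,-350),20)]
cv2.imwrite("pics/w7b.png",cv2.resize(im,(640,480)))
E
```

```text
15.65 [ 411.3 -418.1  222.3] yaw 13.8 tz [-0.001  0.001 -1.   ] F [-0.12  0.18 -3.77] w 8.7 58.8
wrist 19774 [ 415.4 -354. ] [239.8 140.1] 86.3 5.9
foot 2241 [ 407.8 -414. ] [63.1 52.7] 34.6 132.4
```

View pics/w7b.png

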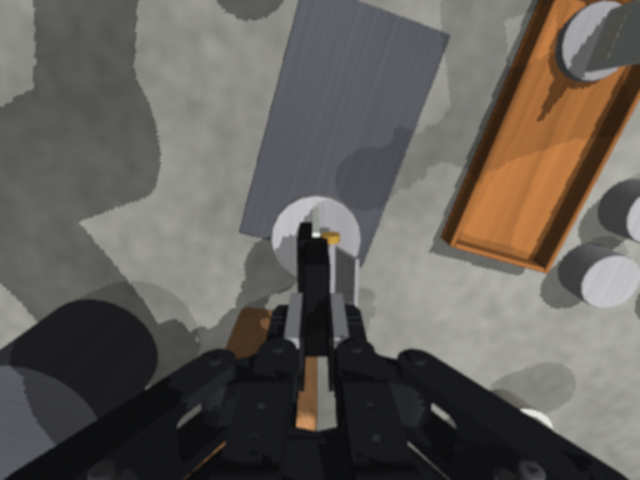

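Wrist view: the stand hangs over the near-bottom end of the slate. The slate centre measures (415,-354), with its size as specified. Lowering gently.

Call:
send_rows --motion '[{"gripper":1,"tx":0,"ty":0.002,"tz":-0.008,"rx":0,"ry":0,"rz":0},{"gripper":1,"tx":0,"ty":0.003,"tz":-0.022,"rx":0,"ry":0,"rz":0},{"gripper":1,"tx":0,"ty":0.004,"tz":-0.042,"rx":0,"ry":0,"rz":0},{"gripper":1,"tx":0,"ty":0.004,"tz":-0.063,"rx":0,"ry":0,"rz":0},{"gripper":1,"tx":0,"ty":0.004,"tz":-0.082,"rx":0,"ry":0,"rz":0}]'

```text
time_s: 16.12
tcp_pos: [411.6, -411.9, 139.3]
eef_rot: [-0.0, 0.616, 0.788, 0.0]
force: [-0.4, -0.3, -2.9]
gripper_width: 9.0
grip_force: 58.8
```

Call:
send_rows --motion '[{"gripper":1,"tx":0,"ty":0,"tz":-0.012,"rx":0,"ry":0,"rz":0},{"gripper":1,"tx":0,"ty":0,"tz":-0.021,"rx":0,"ry":0,"rz":0},{"gripper":1,"tx":0,"ty":0,"tz":-0.027,"rx":0,"ry":0,"rz":0},{"gripper":1,"tx":0,"ty":0,"tz":-0.03,"rx":0,"ry":0,"rz":0},{"gripper":1,"tx":0,"ty":0,"tz":-0.031,"rx":0,"ry":0,"rz":0}]'

```text
time_s: 16.53
tcp_pos: [411.6, -413.3, 109.7]
eef_rot: [0.0, 0.616, 0.787, 0.0]
force: [-0.1, -0.7, -3.8]
gripper_width: 8.8
grip_force: 58.8
```

Call:
send_rows --motion '[{"gripper":1,"tx":0,"ty":0,"tz":-0.001,"rx":0,"ry":0,"rz":0},{"gripper":1,"tx":0,"ty":0,"tz":-0.001,"rx":0,"ry":0,"rz":0},{"gripper":1,"tx":0,"ty":0,"tz":-0.002,"rx":0,"ry":0,"rz":0},{"gripper":1,"tx":0,"ty":0,"tz":-0.002,"rx":0,"ry":0,"rz":0},{"gripper":1,"tx":0,"ty":0,"tz":-0.002,"rx":0,"ry":0,"rz":0}]'

```text
time_s: 16.95
tcp_pos: [411.5, -413.6, 107.9]
eef_rot: [0.0, 0.617, 0.787, -0.0]
force: [-0.4, 0.8, -3.6]
gripper_width: 8.5
grip_force: 58.8
```

Call:
send_rows --motion '[{"gripper":1,"tx":0,"ty":0,"tz":-0.0005,"rx":0,"ry":0,"rz":0},{"gripper":1,"tx":0,"ty":0,"tz":-0.001,"rx":0,"ry":0,"rz":0},{"gripper":1,"tx":0,"ty":0,"tz":-0.0013,"rx":0,"ry":0,"rz":0},{"gripper":1,"tx":0,"ty":0,"tz":-0.0015,"rx":0,"ry":0,"rz":0},{"gripper":1,"tx":0,"ty":0,"tz":-0.0015,"rx":0,"ry":0,"rz":0}]'

```text
time_s: 17.37
tcp_pos: [411.9, -414.0, 107.8]
eef_rot: [0.001, 0.617, 0.787, -0.0]
force: [-1.4, 2.3, 8.9]
gripper_width: 8.6
grip_force: 60.6
```

Call:
send_rows --motion '[{"gripper":-0.3,"tx":0,"ty":0,"tz":0.001,"rx":0,"ry":0,"rz":0},{"gripper":-0.3,"tx":0,"ty":0,"tz":0.001,"rx":0,"ry":0,"rz":0},{"gripper":-0.3,"tx":0,"ty":0,"tz":0.001,"rx":0,"ry":0,"rz":0},{"gripper":-0.3,"tx":0,"ty":0,"tz":0.001,"rx":0,"ry":0,"rz":0},{"gripper":-0.3,"tx":0,"ty":0,"tz":0.005,"rx":0,"ry":0,"rz":0}]'

```text
time_s: 17.78
tcp_pos: [411.3, -413.2, 110.6]
eef_rot: [-0.001, 0.617, 0.787, 0.0]
force: [0.1, 0.4, 0.4]
gripper_width: 55.8
grip_force: 0.0
```

Call:
send_rows --motion '[{"gripper":-0.3,"tx":0,"ty":0,"tz":0.02,"rx":0,"ry":0,"rz":0},{"gripper":-0.3,"tx":0,"ty":0,"tz":0.045,"rx":0,"ry":0,"rz":0},{"gripper":-0.3,"tx":0,"ty":0,"tz":0.075,"rx":0,"ry":0,"rz":0},{"gripper":-0.3,"tx":0,"ty":0.01,"tz":0.09,"rx":0,"ry":0,"rz":0.02},{"gripper":-0.3,"tx":0.01,"ty":0.03,"tz":0.09,"rx":0,"ry":0,"rz":0.04}]'

```text
time_s: 18.2
tcp_pos: [421.4, -385.7, 205.2]
eef_rot: [0.003, 0.601, 0.799, -0.001]
force: [0.7, -0.5, -0.4]
gripper_width: 55.7
grip_force: 0.0
```

```bash
python3 - <<'E'
from h import *
st(); im,P=look("wrist",100,130,(350,480,-480,-350),"w8",20)
[print("foot",*c) for c in comps(P,13,24,(350,480,-480,-350),20)]
look("top",100,140,(350,800,-150,250)); im,P=look("top",62,90,(380,520,-80,80),None,3)
E
```

```text
18.2 [ 421.4 -385.7  205.2] yaw 16.1 tz [ 0.004 -0.006 -1.   ] F [ 0.75 -0.48 -0.41] w 55.7 0.0
wrist 752 [ 411.5 -413.3] [11.8 45.7] 14.4 120.8
foot 1155 [ 409.5 -410.3] [62.9 55.6] 23.8 18.0
top 217 [702.  25.] [28.5 27.8] 89.2 130.2
top 136 [560.4  21.7] [12.7 45.3] 20.4 113.4
top 45 [448.9  -2.2] [ 4.  48.9] 24.8 73.5
```

The good one is on the slate (head top 120.8, upright). Next is the third clip at (560.5,22.5).

Call:
send_rows --motion '[{"gripper":-0.3,"tx":0.009,"ty":0.027,"tz":0,"rx":0,"ry":0,"rz":0.02},{"gripper":-0.3,"tx":0.018,"ty":0.054,"tz":0,"rx":0,"ry":0,"rz":0.04},{"gripper":-0.3,"tx":0.028,"ty":0.083,"tz":0,"rx":0,"ry":0,"rz":0.06},{"gripper":-0.3,"tx":0.04,"ty":0.115,"tz":0,"rx":0,"ry":0,"rz":0.08},{"gripper":-0.3,"tx":0.052,"ty":0.15,"tz":0,"rx":0,"ry":0,"rz":0.087}]'

```text
time_s: 18.77
tcp_pos: [473.5, -233.1, 200.8]
eef_rot: [-0.0, 0.566, 0.825, -0.0]
force: [1.1, -0.7, 0.0]
gripper_width: 55.8
grip_force: 0.0
```

Call:
send_rows --motion '[{"gripper":-0.3,"tx":0.011,"ty":0.034,"tz":0,"rx":0,"ry":0,"rz":0},{"gripper":-0.3,"tx":0.022,"ty":0.068,"tz":0,"rx":0,"ry":0,"rz":0},{"gripper":-0.3,"tx":0.034,"ty":0.102,"tz":0,"rx":0,"ry":0,"rz":0},{"gripper":-0.3,"tx":0.046,"ty":0.136,"tz":0,"rx":0,"ry":0,"rz":0},{"gripper":-0.3,"tx":0.057,"ty":0.17,"tz":0,"rx":0,"ry":0,"rz":0}]'

```text
time_s: 19.18
tcp_pos: [530.9, -62.4, 200.9]
eef_rot: [-0.0, 0.566, 0.825, -0.0]
force: [-0.0, -0.3, 0.1]
gripper_width: 55.5
grip_force: 0.0
```

Call:
send_rows --motion '[{"gripper":-0.3,"tx":0.011,"ty":0.032,"tz":0,"rx":0,"ry":0,"rz":0},{"gripper":-0.3,"tx":0.02,"ty":0.06,"tz":0,"rx":0,"ry":0,"rz":0},{"gripper":-0.3,"tx":0.026,"ty":0.078,"tz":-0.01,"rx":0,"ry":0,"rz":0},{"gripper":-0.3,"tx":0.03,"ty":0.086,"tz":-0.02,"rx":0,"ry":0,"rz":0},{"gripper":-0.3,"tx":0.03,"ty":0.086,"tz":-0.02,"rx":0,"ry":0,"rz":0}]'

```text
time_s: 19.6
tcp_pos: [560.0, 23.3, 178.6]
eef_rot: [-0.002, 0.565, 0.825, -0.001]
force: [0.4, 0.8, 0.2]
gripper_width: 55.8
grip_force: 0.0
```

```bash
python3 - <<'E'
from h import *
st(); look("wrist",100,130,(350,700,-150,250))
E
```

```text
19.6 [560.   23.3 178.6] yaw 21.2 tz [-0.004  0.001 -1.   ] F [0.37 0.78 0.18] w 55.8 0.0
wrist 873 [561.1  23.6] [12.3 45.5] 21.1 114.9
wrist 910 [691.3  28.1] [30.7  9.4] 73.8 116.4
```

Call:
send_rows --motion '[{"gripper":-0.3,"tx":0.0005,"ty":0.0015,"tz":-0.02,"rx":0,"ry":0,"rz":0},{"gripper":-0.3,"tx":0.0005,"ty":0.0015,"tz":-0.045,"rx":0,"ry":0,"rz":0},{"gripper":-0.3,"tx":0.0005,"ty":0.0015,"tz":-0.066,"rx":0,"ry":0,"rz":0},{"gripper":-0.3,"tx":0.0005,"ty":0.0015,"tz":-0.077,"rx":0,"ry":0,"rz":0},{"gripper":-0.3,"tx":0.0005,"ty":0.0015,"tz":-0.08,"rx":0,"ry":0,"rz":0}]'

```text
time_s: 20.07
tcp_pos: [560.2, 22.7, 99.7]
eef_rot: [-0.001, 0.566, 0.824, -0.001]
force: [-0.3, -0.1, -0.6]
gripper_width: 55.4
grip_force: 0.0
```

Call:
send_rows --motion '[{"gripper":1,"tx":0,"ty":0,"tz":0,"rx":0,"ry":0,"rz":0},{"gripper":1,"tx":0,"ty":0,"tz":0,"rx":0,"ry":0,"rz":0},{"gripper":1,"tx":0,"ty":0,"tz":0,"rx":0,"ry":0,"rz":0},{"gripper":1,"tx":0,"ty":0,"tz":0,"rx":0,"ry":0,"rz":0},{"gripper":1,"tx":0,"ty":0,"tz":0,"rx":0,"ry":0,"rz":0}]'

```text
time_s: 20.48
tcp_pos: [561.7, 23.8, 102.6]
eef_rot: [0.001, 0.565, 0.825, 0.0]
force: [-0.6, -0.8, 5.9]
gripper_width: 8.3
grip_force: 58.8
```

Call:
send_rows --motion '[{"gripper":1,"tx":0,"ty":0,"tz":0.001,"rx":0,"ry":0,"rz":0},{"gripper":1,"tx":0,"ty":0,"tz":0.003,"rx":0,"ry":0,"rz":0},{"gripper":1,"tx":0,"ty":0,"tz":0.006,"rx":0,"ry":0,"rz":0},{"gripper":1,"tx":0,"ty":0,"tz":0.01,"rx":0,"ry":0,"rz":0},{"gripper":1,"tx":0,"ty":0,"tz":0.015,"rx":0,"ry":0,"rz":0}]'

```text
time_s: 20.9
tcp_pos: [561.0, 24.1, 116.5]
eef_rot: [-0.0, 0.565, 0.825, -0.0]
force: [0.3, -0.3, -0.9]
gripper_width: 8.0
grip_force: 58.7
```

Call:
send_rows --motion '[{"gripper":1,"tx":0,"ty":0,"tz":0.006,"rx":0,"ry":0,"rz":0},{"gripper":1,"tx":0,"ty":0,"tz":0.014,"rx":0,"ry":0,"rz":0},{"gripper":1,"tx":0,"ty":0,"tz":0.022,"rx":0,"ry":0,"rz":0},{"gripper":1,"tx":0,"ty":0,"tz":0.03,"rx":0,"ry":0,"rz":0},{"gripper":1,"tx":0,"ty":0,"tz":0.035,"rx":0,"ry":0,"rz":0}]'

```text
time_s: 21.32
tcp_pos: [561.3, 23.9, 152.7]
eef_rot: [0.001, 0.565, 0.825, 0.0]
force: [0.1, -0.3, -0.0]
gripper_width: 8.3
grip_force: 58.9
```

```bash
python3 - <<'E'
from h import *
st(); im,P=look("wrist",6,90,(510,610,-30,70),None,20)
E
```

```text
21.32 [561.3  23.9 152.7] yaw 21.1 tz [ 0.001 -0.    -1.   ] F [ 0.08 -0.31 -0.03] w 8.3 58.9
wrist 2047 [559.3  26.5] [63.5 55.9] 23.7 12.1
```

Weak as well: the stand stayed down. To the bin.

Call:
send_rows --motion '[{"gripper":1,"tx":0,"ty":0,"tz":0.025,"rx":0,"ry":0,"rz":0},{"gripper":1,"tx":0,"ty":0.005,"tz":0.05,"rx":0,"ry":0,"rz":0},{"gripper":1,"tx":0.002,"ty":0.02,"tz":0.05,"rx":0,"ry":0,"rz":0},{"gripper":1,"tx":0.005,"ty":0.045,"tz":0.05,"rx":0,"ry":0,"rz":0},{"gripper":1,"tx":0.01,"ty":0.08,"tz":0.05,"rx":0,"ry":0,"rz":0}]'

```text
time_s: 21.78
tcp_pos: [571.1, 103.4, 201.7]
eef_rot: [0.0, 0.567, 0.824, -0.0]
force: [0.4, 0.9, -0.5]
gripper_width: 8.2
grip_force: 58.9
```

Call:
send_rows --motion '[{"gripper":1,"tx":0.004,"ty":0.036,"tz":0,"rx":0,"ry":0,"rz":0},{"gripper":1,"tx":0.008,"ty":0.072,"tz":0,"rx":0,"ry":0,"rz":0},{"gripper":1,"tx":0.013,"ty":0.108,"tz":0,"rx":0,"ry":0,"rz":0},{"gripper":1,"tx":0.018,"ty":0.144,"tz":0,"rx":0,"ry":0,"rz":0},{"gripper":1,"tx":0.022,"ty":0.18,"tz":0,"rx":0,"ry":0,"rz":0}]'

```text
time_s: 22.2
tcp_pos: [592.9, 285.8, 201.1]
eef_rot: [-0.0, 0.565, 0.825, -0.0]
force: [1.8, -0.1, -0.8]
gripper_width: 8.2
grip_force: 58.9
```

Call:
send_rows --motion '[{"gripper":1,"tx":0.004,"ty":0.03,"tz":0,"rx":0,"ry":0,"rz":0},{"gripper":1,"tx":0.008,"ty":0.054,"tz":0,"rx":0,"ry":0,"rz":0},{"gripper":1,"tx":0.01,"ty":0.066,"tz":-0.01,"rx":0,"ry":0,"rz":0},{"gripper":1,"tx":0.01,"ty":0.066,"tz":-0.03,"rx":0,"ry":0,"rz":0},{"gripper":1,"tx":0.01,"ty":0.066,"tz":-0.06,"rx":0,"ry":0,"rz":0}]'

```text
time_s: 22.62
tcp_pos: [603.7, 351.4, 142.4]
eef_rot: [0.001, 0.565, 0.825, 0.002]
force: [0.3, 0.6, -0.6]
gripper_width: 8.1
grip_force: 58.9
```

Call:
send_rows --motion '[{"gripper":1,"tx":0,"ty":0,"tz":-0.025,"rx":0,"ry":0,"rz":0},{"gripper":1,"tx":0,"ty":0,"tz":-0.045,"rx":0,"ry":0,"rz":0},{"gripper":1,"tx":0,"ty":0,"tz":-0.06,"rx":0,"ry":0,"rz":0},{"gripper":1,"tx":0,"ty":0,"tz":-0.07,"rx":0,"ry":0,"rz":0},{"gripper":1,"tx":0,"ty":0,"tz":-0.075,"rx":0,"ry":0,"rz":0}]'

```text
time_s: 23.03
tcp_pos: [602.5, 349.8, 64.6]
eef_rot: [-0.001, 0.565, 0.825, -0.001]
force: [0.3, -0.5, -0.3]
gripper_width: 8.3
grip_force: 58.9
```

Call:
send_rows --motion '[{"gripper":1,"tx":0,"ty":0,"tz":-0.001,"rx":0,"ry":0,"rz":0},{"gripper":1,"tx":0,"ty":0,"tz":-0.001,"rx":0,"ry":0,"rz":0},{"gripper":-0.4,"tx":0,"ty":0,"tz":-0.001,"rx":0,"ry":0,"rz":0},{"gripper":-0.4,"tx":0,"ty":0,"tz":-0.001,"rx":0,"ry":0,"rz":0},{"gripper":-0.4,"tx":0,"ty":0,"tz":-0.001,"rx":0,"ry":0,"rz":0}]'

```text
time_s: 23.45
tcp_pos: [603.4, 350.1, 66.1]
eef_rot: [0.0, 0.565, 0.825, 0.001]
force: [-0.3, 0.0, 0.3]
gripper_width: 43.8
grip_force: 0.0
```

Call:
send_rows --motion '[{"gripper":-0.4,"tx":0,"ty":0,"tz":0.02,"rx":0,"ry":0,"rz":0},{"gripper":-0.4,"tx":0,"ty":0,"tz":0.05,"rx":0,"ry":0,"rz":0},{"gripper":-0.4,"tx":0,"ty":0,"tz":0.085,"rx":0,"ry":0,"rz":0},{"gripper":-0.4,"tx":0,"ty":0,"tz":0.11,"rx":0,"ry":0,"rz":0},{"gripper":-0.4,"tx":0,"ty":0,"tz":0.13,"rx":0,"ry":0,"rz":0}]'

```text
time_s: 23.87
tcp_pos: [603.5, 350.2, 198.8]
eef_rot: [0.001, 0.565, 0.825, 0.002]
force: [-0.1, -0.6, 0.1]
gripper_width: 59.8
grip_force: 0.0
```

```bash
python3 - <<'E'
from h import *
st(); im,P=look("wrist",12,85,(545,660,225,405),"w9",20)
im,P=look("top",12,85,(545,660,225,405),"t9",20)
for b in((380,520,-80,80),(500,620,-50,100)): [print("card",*c) for c in comps(P,62,90,b,3)]
[print("scan",*c) for c in comps(P,122,140,(600,800,-80,120),3)]
E
```

```text
23.87 [603.5 350.2 198.8] yaw 21.1 tz [ 0.004  0.001 -1.   ] F [-0.05 -0.64  0.13] w 59.8 0.0
wrist 1266 [609.5 352. ] [31.7 48.5] 21.4 51.5
wrist 1150 [605.7 273.4] [33.6 48.7] 28.0 50.0
top 403 [610.  350.4] [35.  47.6] 21.8 48.9
top 388 [605.  270.8] [35.5 46.6] 24.3 49.0
card 45 [448.9  -2.2] [ 4.1 48.8] 24.6 74.4
card 56 [560.9  21.7] [ 4.7 49.7] 21.1 73.3
scan 173 [702.3  24.9] [26.6 27.9] 0.8 130.8
```

Both weak clips are in the bin. Next, the bare stand at (561,23).

Call:
send_rows --motion '[{"gripper":-1,"tx":-0.003,"ty":-0.02,"tz":0,"rx":0,"ry":0,"rz":-0.1},{"gripper":-1,"tx":-0.006,"ty":-0.042,"tz":0,"rx":0,"ry":0,"rz":-0.21},{"gripper":-1,"tx":-0.009,"ty":-0.064,"tz":0,"rx":0,"ry":0,"rz":-0.315},{"gripper":-1,"tx":-0.012,"ty":-0.087,"tz":0,"rx":0,"ry":0,"rz":-0.42},{"gripper":-1,"tx":-0.014,"ty":-0.109,"tz":0,"rx":0,"ry":0,"rz":-0.524}]'

```text
time_s: 24.38
tcp_pos: [588.4, 239.9, 194.5]
eef_rot: [-0.0, 0.761, 0.648, -0.0]
force: [-0.0, 0.4, 0.1]
gripper_width: 85.3
grip_force: 0.0
```

Call:
send_rows --motion '[{"gripper":-1,"tx":-0.003,"ty":-0.022,"tz":0,"rx":0,"ry":0,"rz":-0.105},{"gripper":-1,"tx":-0.006,"ty":-0.044,"tz":0,"rx":0,"ry":0,"rz":-0.21},{"gripper":-1,"tx":-0.009,"ty":-0.066,"tz":0,"rx":0,"ry":0,"rz":-0.315},{"gripper":-1,"tx":-0.012,"ty":-0.088,"tz":0,"rx":0,"ry":0,"rz":-0.42},{"gripper":-1,"tx":-0.014,"ty":-0.109,"tz":0,"rx":0,"ry":0,"rz":-0.524}]'

```text
time_s: 24.8
tcp_pos: [574.4, 130.9, 194.6]
eef_rot: [-0.0, 0.903, 0.429, -0.0]
force: [0.7, -0.2, -0.3]
gripper_width: 85.2
grip_force: 0.0
```

Call:
send_rows --motion '[{"gripper":-1,"tx":-0.003,"ty":-0.022,"tz":0,"rx":0,"ry":0,"rz":-0.105},{"gripper":-1,"tx":-0.006,"ty":-0.044,"tz":0,"rx":0,"ry":0,"rz":-0.21},{"gripper":-1,"tx":-0.009,"ty":-0.066,"tz":0,"rx":0,"ry":0,"rz":-0.315},{"gripper":-1,"tx":-0.012,"ty":-0.088,"tz":0,"rx":0,"ry":0,"rz":-0.42},{"gripper":-1,"tx":-0.014,"ty":-0.108,"tz":-0.01,"rx":0,"ry":0,"rz":-0.524}]'

```text
time_s: 25.22
tcp_pos: [561.2, 22.7, 186.2]
eef_rot: [0.0, 0.984, 0.18, 0.001]
force: [0.2, -0.1, 0.1]
gripper_width: 85.7
grip_force: 0.0
```

```bash
python3 - <<'E'
from h import *
st(); im,P=look("wrist",64,90,(510,620,-50,100),None,20)
E
```

```text
25.22 [561.2  22.7 186.2] yaw -69.2 tz [ 0.002 -0.    -1.   ] F [ 0.19 -0.12  0.1 ] w 85.7 0.0
wrist 359 [562.1  23.1] [ 4.1 49.6] 20.5 74.3
```

Call:
send_rows --motion '[{"gripper":-1,"tx":0.001,"ty":0,"tz":-0.025,"rx":0,"ry":0,"rz":0},{"gripper":-1,"tx":0.001,"ty":0,"tz":-0.06,"rx":0,"ry":0,"rz":0},{"gripper":-1,"tx":0.001,"ty":0,"tz":-0.095,"rx":0,"ry":0,"rz":0},{"gripper":-1,"tx":0.001,"ty":0,"tz":-0.12,"rx":0,"ry":0,"rz":0},{"gripper":-1,"tx":0.001,"ty":0,"tz":-0.128,"rx":0,"ry":0,"rz":0}]'

```text
time_s: 25.68
tcp_pos: [559.5, 24.4, 52.9]
eef_rot: [-0.001, 0.983, 0.183, -0.003]
force: [-0.2, 1.2, -0.2]
gripper_width: 85.1
grip_force: 0.0
```

Call:
send_rows --motion '[{"gripper":1,"tx":0,"ty":0,"tz":0,"rx":0,"ry":0,"rz":0},{"gripper":1,"tx":0,"ty":0,"tz":0,"rx":0,"ry":0,"rz":0},{"gripper":1,"tx":0,"ty":0,"tz":0,"rx":0,"ry":0,"rz":0},{"gripper":1,"tx":0,"ty":0,"tz":0,"rx":0,"ry":0,"rz":0},{"gripper":1,"tx":0,"ty":0,"tz":0,"rx":0,"ry":0,"rz":0}]'

```text
time_s: 26.1
tcp_pos: [563.1, 24.2, 60.0]
eef_rot: [0.0, 0.983, 0.183, 0.002]
force: [-2.7, 2.2, 10.4]
gripper_width: 41.4
grip_force: 59.2
```

Call:
send_rows --motion '[{"gripper":1,"tx":0,"ty":0,"tz":0.005,"rx":0,"ry":0,"rz":0},{"gripper":1,"tx":0,"ty":0,"tz":0.018,"rx":0,"ry":0,"rz":0},{"gripper":1,"tx":0,"ty":0,"tz":0.04,"rx":0,"ry":0,"rz":0},{"gripper":1,"tx":0,"ty":0,"tz":0.065,"rx":0,"ry":0,"rz":0},{"gripper":1,"tx":0,"ty":-0.005,"tz":0.09,"rx":0,"ry":0,"rz":0}]'

```text
time_s: 26.52
tcp_pos: [562.1, 19.5, 149.5]
eef_rot: [0.0, 0.983, 0.183, 0.001]
force: [0.2, 0.1, -0.4]
gripper_width: 5.9
grip_force: 0.0
```

The grip slipped. Looking.

```bash
python3 - <<'E'
from h import *
st(); im,P=look("wrist",5,120,(480,640,-80,120),"w10",20)
cv2.imwrite("pics/w10b.png",cv2.resize(im,(640,480)))
E
```

```text
26.52 [562.1  19.5 149.5] yaw -68.9 tz [ 0.001 -0.    -1.   ] F [ 0.15  0.07 -0.44] w 5.9 0.0
wrist 291 [604.8 116.6] [ 6.6 41.1] 89.9 54.5
wrist 2958 [555.2  34.1] [62.5 60.5] 57.3 12.9
wrist 673 [604.5 -69.6] [65.7 20.8] 0.0 53.9
```

View pics/w10b.png

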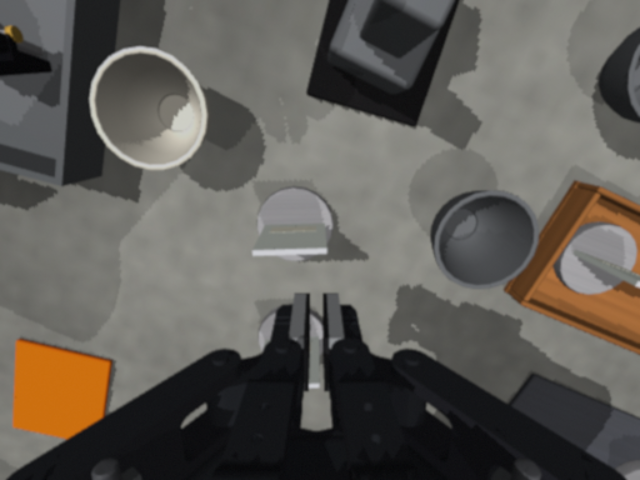

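The stand is still upright, shifted to about (555,34). I'll reopen, remeasure the card and grasp lower and slower.

Call:
send_rows --motion '[{"gripper":-1,"tx":0,"ty":0,"tz":0.02,"rx":0,"ry":0,"rz":0},{"gripper":-1,"tx":0,"ty":0,"tz":0.03,"rx":0,"ry":0,"rz":0},{"gripper":-1,"tx":-0.005,"ty":0.014,"tz":0.03,"rx":0,"ry":0,"rz":0},{"gripper":-1,"tx":-0.005,"ty":0.014,"tz":0.03,"rx":0,"ry":0,"rz":0},{"gripper":-1,"tx":-0.005,"ty":0.014,"tz":0.03,"rx":0,"ry":0,"rz":0}]'

```text
time_s: 26.98
tcp_pos: [556.5, 33.8, 176.7]
eef_rot: [-0.0, 0.983, 0.183, -0.0]
force: [-0.0, -0.4, -0.4]
gripper_width: 60.5
grip_force: 0.0
```

```bash
python3 - <<'E'
from h import *
st(); im,P=look("wrist",64,90,(510,620,-50,100),None,20)
[print("foot",*c) for c in comps(P,9,16,(510,620,-50,100),20)]
im,P=look("top",62,90,(500,620,-50,100),None,3)
s=ctrl.sense();print(s["q"].round(2))
E
```

```text
26.98 [556.5  33.8 176.7] yaw -68.9 tz [-0.001  0.    -1.   ] F [-0.04 -0.42 -0.4 ] w 60.5 0.0
wrist 404 [553.7  34.7] [ 4.7 49.7] 22.8 74.4
foot 1273 [563.6  38.3] [42.2 62.9] 21.0 11.9
foot 161 [528.7  23.5] [ 8.1 40.6] 22.3 12.0
top 50 [552.8  33.1] [ 4.4 49.4] 22.1 73.0
[-0.15  0.42  1.46 -0.    1.26  1.05]
```

Call:
send_rows --motion '[{"gripper":-1,"tx":-0.003,"ty":0.001,"tz":-0.02,"rx":0,"ry":0,"rz":0.024},{"gripper":-1,"tx":-0.003,"ty":0.001,"tz":-0.04,"rx":0,"ry":0,"rz":0.024},{"gripper":-1,"tx":-0.003,"ty":0.001,"tz":-0.055,"rx":0,"ry":0,"rz":0.024},{"gripper":-1,"tx":-0.003,"ty":0.001,"tz":-0.06,"rx":0,"ry":0,"rz":0.024},{"gripper":-1,"tx":-0.003,"ty":0.001,"tz":-0.06,"rx":0,"ry":0,"rz":0.024}]'

```text
time_s: 27.5
tcp_pos: [553.4, 33.9, 115.8]
eef_rot: [-0.001, 0.981, 0.195, -0.001]
force: [-0.1, -0.1, 0.1]
gripper_width: 85.5
grip_force: 0.0
```

```bash
python3 - <<'E'
from h import *
st(); im,P=look("wrist",64,90,(510,620,-50,100),"w11",20)
E
```

```text
27.5 [553.4  33.9 115.8] yaw -67.6 tz [-0.003  0.    -1.   ] F [-0.12 -0.11  0.12] w 85.5 0.0
wrist 742 [553.5  34.6] [ 5.4 49.8] 23.1 74.3
```

Call:
send_rows --motion '[{"gripper":-1,"tx":0,"ty":0.0005,"tz":-0.02,"rx":0,"ry":0,"rz":0},{"gripper":-1,"tx":0,"ty":0.0005,"tz":-0.042,"rx":0,"ry":0,"rz":0},{"gripper":-1,"tx":0,"ty":0.0005,"tz":-0.058,"rx":0,"ry":0,"rz":0},{"gripper":-1,"tx":0,"ty":0.0005,"tz":-0.065,"rx":0,"ry":0,"rz":0},{"gripper":-1,"tx":0,"ty":0.0005,"tz":-0.066,"rx":0,"ry":0,"rz":0}]'

```text
time_s: 27.97
tcp_pos: [553.9, 34.5, 50.9]
eef_rot: [-0.0, 0.981, 0.195, -0.0]
force: [-0.5, -0.6, 0.5]
gripper_width: 85.3
grip_force: 0.0
```

Call:
send_rows --motion '[{"gripper":-0.5,"tx":0,"ty":0,"tz":0,"rx":0,"ry":0,"rz":0},{"gripper":-0.5,"tx":0,"ty":0,"tz":0,"rx":0,"ry":0,"rz":0},{"gripper":-0.5,"tx":0,"ty":0,"tz":0,"rx":0,"ry":0,"rz":0},{"gripper":-0.2,"tx":0,"ty":0,"tz":0,"rx":0,"ry":0,"rz":0},{"gripper":-0.2,"tx":0,"ty":0,"tz":0,"rx":0,"ry":0,"rz":0}]'

```text
time_s: 28.38
tcp_pos: [554.3, 34.8, 51.9]
eef_rot: [-0.0, 0.981, 0.195, 0.0]
force: [-1.1, 2.7, 1.6]
gripper_width: 51.3
grip_force: 1.3
```

Call:
send_rows --motion '[{"gripper":0,"tx":0,"ty":0,"tz":0,"rx":0,"ry":0,"rz":0},{"gripper":0.2,"tx":0,"ty":0,"tz":0,"rx":0,"ry":0,"rz":0},{"gripper":1,"tx":0,"ty":0,"tz":0,"rx":0,"ry":0,"rz":0},{"gripper":1,"tx":0,"ty":0,"tz":0,"rx":0,"ry":0,"rz":0},{"gripper":1,"tx":0,"ty":0,"tz":0,"rx":0,"ry":0,"rz":0}]'

```text
time_s: 28.8
tcp_pos: [554.4, 34.9, 52.4]
eef_rot: [-0.0, 0.981, 0.195, 0.001]
force: [-3.4, 2.4, 9.3]
gripper_width: 46.6
grip_force: 59.9
```

Call:
send_rows --motion '[{"gripper":1,"tx":0,"ty":0,"tz":0.002,"rx":0,"ry":0,"rz":0},{"gripper":1,"tx":0,"ty":0,"tz":0.006,"rx":0,"ry":0,"rz":0},{"gripper":1,"tx":0,"ty":0,"tz":0.012,"rx":0,"ry":0,"rz":0},{"gripper":1,"tx":0,"ty":0,"tz":0.018,"rx":0,"ry":0,"rz":0},{"gripper":1,"tx":0,"ty":0,"tz":0.02,"rx":0,"ry":0,"rz":0}]'

```text
time_s: 29.22
tcp_pos: [554.5, 34.4, 72.3]
eef_rot: [0.0, 0.981, 0.195, 0.001]
force: [-0.6, -0.4, -2.8]
gripper_width: 46.3
grip_force: 61.8
```

```bash
python3 - <<'E'
from h import *
st(); im,P=look("wrist",15,50,(510,620,-20,90),"w12",20)
im,P=load("w12"); [print("card",*c) for c in comps(P,80,110,(520,590,-20,90),20)]
E
```

```text
29.22 [554.5  34.4  72.3] yaw -67.6 tz [ 0.001 -0.    -1.   ] F [-0.58 -0.45 -2.84] w 46.3 61.8
wrist 3861 [563.9  38.4] [42.7 63.6] 23.3 32.0
card 3374 [555.1  33.9] [23.1 73.5] 22.9 94.7
```

Held firmly this time (width 46, foot raised 20 mm). Carrying to the tray's middle slot.

Call:
send_rows --motion '[{"gripper":1,"tx":0,"ty":0,"tz":0.008,"rx":0,"ry":0,"rz":0},{"gripper":1,"tx":0,"ty":-0.002,"tz":0.025,"rx":0,"ry":0,"rz":0},{"gripper":1,"tx":0.001,"ty":-0.006,"tz":0.05,"rx":0,"ry":0,"rz":0},{"gripper":1,"tx":0.003,"ty":-0.014,"tz":0.075,"rx":0,"ry":0,"rz":0},{"gripper":1,"tx":0.005,"ty":-0.026,"tz":0.093,"rx":0,"ry":0,"rz":0}]'

```text
time_s: 29.68
tcp_pos: [559.3, 8.7, 166.7]
eef_rot: [0.0, 0.981, 0.195, 0.001]
force: [1.4, -0.3, -3.1]
gripper_width: 46.0
grip_force: 62.2
```

Call:
send_rows --motion '[{"gripper":1,"tx":0.003,"ty":-0.016,"tz":0.007,"rx":0,"ry":0,"rz":-0.02},{"gripper":1,"tx":0.006,"ty":-0.036,"tz":0.007,"rx":0,"ry":0,"rz":-0.06},{"gripper":1,"tx":0.01,"ty":-0.058,"tz":0.007,"rx":0,"ry":0,"rz":-0.1},{"gripper":1,"tx":0.014,"ty":-0.082,"tz":0.007,"rx":0,"ry":0,"rz":-0.15},{"gripper":1,"tx":0.018,"ty":-0.106,"tz":0.007,"rx":0,"ry":0,"rz":-0.2}]'

```text
time_s: 30.1
tcp_pos: [577.0, -98.5, 171.6]
eef_rot: [-0.0, 0.996, 0.095, -0.0]
force: [0.6, -0.4, -4.1]
gripper_width: 46.2
grip_force: 62.2
```

Call:
send_rows --motion '[{"gripper":1,"tx":0.004,"ty":-0.025,"tz":0,"rx":0,"ry":0,"rz":-0.05},{"gripper":1,"tx":0.008,"ty":-0.05,"tz":0,"rx":0,"ry":0,"rz":-0.1},{"gripper":1,"tx":0.013,"ty":-0.075,"tz":0,"rx":0,"ry":0,"rz":-0.15},{"gripper":1,"tx":0.018,"ty":-0.1,"tz":0,"rx":0,"ry":0,"rz":-0.2},{"gripper":1,"tx":0.022,"ty":-0.125,"tz":0,"rx":0,"ry":0,"rz":-0.23}]'

```text
time_s: 30.52
tcp_pos: [599.0, -223.7, 171.4]
eef_rot: [-0.0, 1.0, -0.02, -0.0]
force: [0.5, 0.4, -3.1]
gripper_width: 46.0
grip_force: 62.2
```

Call:
send_rows --motion '[{"gripper":1,"tx":0.004,"ty":-0.022,"tz":0,"rx":0,"ry":0,"rz":0},{"gripper":1,"tx":0.008,"ty":-0.042,"tz":0,"rx":0,"ry":0,"rz":0},{"gripper":1,"tx":0.011,"ty":-0.06,"tz":0,"rx":0,"ry":0,"rz":0},{"gripper":1,"tx":0.013,"ty":-0.072,"tz":0,"rx":0,"ry":0,"rz":0},{"gripper":1,"tx":0.013,"ty":-0.077,"tz":0,"rx":0,"ry":0,"rz":0}]'

```text
time_s: 30.93
tcp_pos: [611.8, -301.2, 170.9]
eef_rot: [0.0, 1.0, -0.02, -0.0]
force: [0.6, 0.3, -3.1]
gripper_width: 45.7
grip_force: 62.2
```

```bash
cat >> h.py <<'E'
def plane(P,box):
    m=np.isfinite(P[...,0])
    for i in range(3): m&=(P[...,i]>box[2*i])&(P[...,i]<box[2*i+1])
    q=P[m]; print(len(q),q.mean(0).round(1),q.min(0).round(1),q.max(0).round(1),"n",np.linalg.svd(q-q.mean(0),full_matrices=False)[2][2].round(3))
E
python3 - <<'E'
from h import *
st(); im,d,W,k=snap("wrist","w13");P=cloud(d,W,k)
plane(P,(595,660,-345,-255,120,131)); 
[print("foot",*c) for c in comps(P,108,160,(570,680,-360,-240),20)]
plane(P,(600,620,-318,-282,140,185))
[print("tray",*c) for c in comps(P,24,34,(530,680,-450,-130),200)]
E
```

```text
30.93 [ 611.8 -301.2  170.9] yaw -92.3 tz [-0.001 -0.    -1.   ] F [ 0.64  0.35 -3.08] w 45.7 62.2
2594 [ 626.4 -302.9  129.8] [ 601.2 -332.8  120.1] [ 643.8 -269.5  131. ] n [ 0.059 -0.005  0.998]
foot 4481 [ 622.8 -301.3] [63.4 42.1] 88.9 130.8
1984 [ 613.6 -300.   165.1] [ 612.1 -318.   140. ] [ 614.9 -282.   185. ] n [-0.999  0.03  -0.013]
tray 2739 [ 611.9 -297.8] [259.8 110.3] 87.8 29.6
tray 632 [ 579.5 -209.9] [87.1 38.1] 87.2 29.2
```

Call:
send_rows --motion '[{"gripper":1,"tx":0,"ty":0,"tz":-0.012,"rx":0,"ry":0,"rz":0},{"gripper":1,"tx":0,"ty":0,"tz":-0.036,"rx":0,"ry":0,"rz":0},{"gripper":1,"tx":0,"ty":0,"tz":-0.06,"rx":0,"ry":0,"rz":0},{"gripper":1,"tx":0,"ty":0,"tz":-0.08,"rx":0,"ry":0,"rz":0},{"gripper":1,"tx":0,"ty":0,"tz":-0.096,"rx":0,"ry":0,"rz":0}]'

```text
time_s: 31.4
tcp_pos: [611.5, -298.1, 73.5]
eef_rot: [-0.001, 1.0, -0.019, -0.001]
force: [-0.3, 0.0, -3.5]
gripper_width: 45.8
grip_force: 62.2
```

Call:
send_rows --motion '[{"gripper":1,"tx":0,"ty":0,"tz":-0.007,"rx":0,"ry":0,"rz":0},{"gripper":1,"tx":0,"ty":0,"tz":-0.012,"rx":0,"ry":0,"rz":0},{"gripper":1,"tx":0,"ty":0,"tz":-0.015,"rx":0,"ry":0,"rz":0},{"gripper":1,"tx":0,"ty":0,"tz":-0.016,"rx":0,"ry":0,"rz":0},{"gripper":1,"tx":0,"ty":0,"tz":-0.017,"rx":0,"ry":0,"rz":0}]'

```text
time_s: 31.82
tcp_pos: [612.4, -299.6, 59.2]
eef_rot: [0.0, 1.0, -0.019, 0.001]
force: [-0.7, -0.5, -4.3]
gripper_width: 46.0
grip_force: 62.2
```

Call:
send_rows --motion '[{"gripper":1,"tx":0,"ty":0,"tz":-0.0005,"rx":0,"ry":0,"rz":0},{"gripper":1,"tx":0,"ty":0,"tz":-0.001,"rx":0,"ry":0,"rz":0},{"gripper":-0.4,"tx":0,"ty":0,"tz":-0.001,"rx":0,"ry":0,"rz":0},{"gripper":-0.4,"tx":0,"ty":0,"tz":-0.001,"rx":0,"ry":0,"rz":0},{"gripper":-0.4,"tx":0,"ty":0,"tz":-0.001,"rx":0,"ry":0,"rz":0}]'

```text
time_s: 32.23
tcp_pos: [612.3, -299.7, 57.9]
eef_rot: [0.0, 1.0, -0.019, 0.001]
force: [-0.7, 0.4, -0.2]
gripper_width: 59.9
grip_force: 0.0
```

Call:
send_rows --motion '[{"gripper":-0.45,"tx":0,"ty":0,"tz":0.01,"rx":0,"ry":0,"rz":0},{"gripper":-0.45,"tx":0,"ty":0,"tz":0.03,"rx":0,"ry":0,"rz":0},{"gripper":-0.45,"tx":0,"ty":0,"tz":0.06,"rx":0,"ry":0,"rz":0},{"gripper":-0.45,"tx":0,"ty":0,"tz":0.095,"rx":0,"ry":0,"rz":0},{"gripper":-0.45,"tx":0,"ty":0,"tz":0.12,"rx":0,"ry":0,"rz":0}]'

```text
time_s: 32.65
tcp_pos: [612.5, -299.8, 181.5]
eef_rot: [0.001, 1.0, -0.019, 0.002]
force: [0.0, -0.6, 0.1]
gripper_width: 61.9
grip_force: 0.0
```

```bash
python3 - <<'E'
from h import *
st(); im,P=look("wrist",66,90,(560,670,-360,-150),"w14",20)
[print("foot",*c) for c in comps(P,13,22,(562,662,-350,-170),50)]
im,P=look("top",62,90,(380,520,-80,80),None,3)
[print("scan",*c) for c in comps(P,122,140,(600,800,-80,120),3)]
[print("slate",*c) for c in comps(P,100,140,(350,480,-480,-350),3)]
E
```

```text
32.65 [ 612.5 -299.8  181.5] yaw -92.2 tz [ 0.003 -0.002 -1.   ] F [ 0.01 -0.6   0.15] w 61.9 0.0
wrist 444 [ 619.2 -216.4] [ 4.6 50.3] 1.1 79.0
wrist 443 [ 612.  -299.8] [49.5  4.5] 88.0 79.0
foot 160 [ 635.5 -173.9] [ 1.3 52.8] 87.7 17.7
foot 1691 [ 619.9 -217.7] [63.  60.7] 27.1 16.8
foot 1301 [ 622.4 -300.5] [62.7 42.8] 86.7 17.0
foot 373 [ 565.8 -226.7] [123.3  31.3] 72.8 18.0
foot 177 [ 585.  -298.7] [40.5  8.2] 87.2 16.9
top 43 [449.   -2.6] [ 3.9 48. ] 24.6 73.8
scan 174 [702.7  24.9] [28.4 27.9] 0.8 130.6
slate 165 [ 411.8 -414.4] [12.6 46.6] 12.7 119.7
```

Call:
send_rows --motion '[{"gripper":-1,"tx":-0.015,"ty":0.028,"tz":0,"rx":0,"ry":0,"rz":0.05},{"gripper":-1,"tx":-0.032,"ty":0.058,"tz":0,"rx":0,"ry":0,"rz":0.1},{"gripper":-1,"tx":-0.049,"ty":0.089,"tz":0,"rx":0,"ry":0,"rz":0.15},{"gripper":-1,"tx":-0.066,"ty":0.12,"tz":0,"rx":0,"ry":0,"rz":0.2},{"gripper":-1,"tx":-0.083,"ty":0.152,"tz":0,"rx":0,"ry":0,"rz":0.235}]'

```text
time_s: 33.17
tcp_pos: [527.8, -146.2, 177.3]
eef_rot: [0.0, 0.995, 0.099, 0.0]
force: [1.5, 1.1, 0.2]
gripper_width: 85.3
grip_force: 0.0
```

Call:
send_rows --motion '[{"gripper":-1,"tx":-0.018,"ty":0.033,"tz":0,"rx":0,"ry":0,"rz":0.05},{"gripper":-1,"tx":-0.036,"ty":0.066,"tz":0,"rx":0,"ry":0,"rz":0.1},{"gripper":-1,"tx":-0.054,"ty":0.1,"tz":0,"rx":0,"ry":0,"rz":0.15},{"gripper":-1,"tx":-0.07,"ty":0.13,"tz":0,"rx":0,"ry":0,"rz":0.2},{"gripper":-1,"tx":-0.08,"ty":0.147,"tz":0,"rx":0,"ry":0,"rz":0.235}]'

```text
time_s: 33.58
tcp_pos: [447.2, 2.0, 177.4]
eef_rot: [-0.0, 0.976, 0.216, -0.0]
force: [1.0, -0.3, -0.9]
gripper_width: 85.4
grip_force: 0.0
```

Call:
send_rows --motion '[{"gripper":-1,"tx":0,"ty":0,"tz":-0.02,"rx":0,"ry":0,"rz":0},{"gripper":-1,"tx":0,"ty":0,"tz":-0.04,"rx":0,"ry":0,"rz":0},{"gripper":-1,"tx":0,"ty":0,"tz":-0.055,"rx":0,"ry":0,"rz":0},{"gripper":-1,"tx":0,"ty":0,"tz":-0.06,"rx":0,"ry":0,"rz":0},{"gripper":-1,"tx":0,"ty":0,"tz":-0.06,"rx":0,"ry":0,"rz":0}]'

```text
time_s: 34.0
tcp_pos: [448.5, -0.4, 116.6]
eef_rot: [-0.0, 0.977, 0.214, -0.001]
force: [-0.2, -0.3, 0.4]
gripper_width: 85.6
grip_force: 0.0
```

```bash
python3 - <<'E'
from h import *
st(); im,P=look("wrist",64,90,(400,500,-60,60),None,20)
E
```

```text
34.0 [ 4.485e+02 -4.000e-01  1.166e+02] yaw -65.3 tz [-0.002  0.    -1.   ] F [-0.2  -0.29  0.42] w 85.6 0.0
wrist 722 [449.6  -0.7] [ 5.1 49.8] 24.1 74.3
```

Call:
send_rows --motion '[{"gripper":-1,"tx":0.0005,"ty":0,"tz":-0.02,"rx":0,"ry":0,"rz":-0.01},{"gripper":-1,"tx":0.0005,"ty":0,"tz":-0.042,"rx":0,"ry":0,"rz":-0.01},{"gripper":-1,"tx":0.0005,"ty":0,"tz":-0.058,"rx":0,"ry":0,"rz":-0.01},{"gripper":-1,"tx":0.0005,"ty":0,"tz":-0.065,"rx":0,"ry":0,"rz":-0.01},{"gripper":-1,"tx":0.0005,"ty":0,"tz":-0.067,"rx":0,"ry":0,"rz":-0.01}]'

```text
time_s: 34.47
tcp_pos: [449.6, -0.6, 50.1]
eef_rot: [-0.0, 0.978, 0.209, -0.0]
force: [-0.1, -0.4, 0.6]
gripper_width: 85.3
grip_force: 0.0
```

Call:
send_rows --motion '[{"gripper":-0.5,"tx":0,"ty":0,"tz":0,"rx":0,"ry":0,"rz":0},{"gripper":-0.5,"tx":0,"ty":0,"tz":0,"rx":0,"ry":0,"rz":0},{"gripper":-0.5,"tx":0,"ty":0,"tz":0,"rx":0,"ry":0,"rz":0},{"gripper":-0.2,"tx":0,"ty":0,"tz":0,"rx":0,"ry":0,"rz":0},{"gripper":-0.2,"tx":0,"ty":0,"tz":0,"rx":0,"ry":0,"rz":0}]'

```text
time_s: 34.88
tcp_pos: [449.8, -0.5, 50.7]
eef_rot: [0.0, 0.978, 0.209, 0.0]
force: [0.0, 0.2, 0.5]
gripper_width: 51.1
grip_force: 0.1
```

Call:
send_rows --motion '[{"gripper":0,"tx":0,"ty":0,"tz":0,"rx":0,"ry":0,"rz":0},{"gripper":0.2,"tx":0,"ty":0,"tz":0,"rx":0,"ry":0,"rz":0},{"gripper":1,"tx":0,"ty":0,"tz":0,"rx":0,"ry":0,"rz":0},{"gripper":1,"tx":0,"ty":0,"tz":0,"rx":0,"ry":0,"rz":0},{"gripper":1,"tx":0,"ty":0,"tz":0,"rx":0,"ry":0,"rz":0}]'

```text
time_s: 35.3
tcp_pos: [449.9, -0.3, 51.2]
eef_rot: [0.0, 0.978, 0.209, 0.001]
force: [-3.4, 3.1, 10.3]
gripper_width: 46.8
grip_force: 59.6
```

Call:
send_rows --motion '[{"gripper":1,"tx":0,"ty":0,"tz":0.002,"rx":0,"ry":0,"rz":0},{"gripper":1,"tx":0,"ty":0,"tz":0.006,"rx":0,"ry":0,"rz":0},{"gripper":1,"tx":0,"ty":0,"tz":0.012,"rx":0,"ry":0,"rz":0},{"gripper":1,"tx":0,"ty":0,"tz":0.018,"rx":0,"ry":0,"rz":0},{"gripper":1,"tx":0,"ty":0,"tz":0.02,"rx":0,"ry":0,"rz":0}]'

```text
time_s: 35.72
tcp_pos: [449.9, -0.6, 71.2]
eef_rot: [0.0, 0.978, 0.209, 0.001]
force: [1.2, -0.1, -2.3]
gripper_width: 46.6
grip_force: 61.8
```

Call:
send_rows --motion '[{"gripper":1,"tx":0,"ty":0,"tz":0.008,"rx":0,"ry":0,"rz":0},{"gripper":1,"tx":0.001,"ty":-0.002,"tz":0.025,"rx":0,"ry":0,"rz":0},{"gripper":1,"tx":0.003,"ty":-0.006,"tz":0.05,"rx":0,"ry":0,"rz":0},{"gripper":1,"tx":0.006,"ty":-0.014,"tz":0.075,"rx":0,"ry":0,"rz":0},{"gripper":1,"tx":0.011,"ty":-0.026,"tz":0.093,"rx":0,"ry":0,"rz":0}]'

```text
time_s: 36.13
tcp_pos: [460.7, -26.3, 165.7]
eef_rot: [0.0, 0.978, 0.21, 0.001]
force: [0.9, -0.3, -3.1]
gripper_width: 46.3
grip_force: 62.2
```

Call:
send_rows --motion '[{"gripper":1,"tx":0.007,"ty":-0.017,"tz":0.008,"rx":0,"ry":0,"rz":-0.02},{"gripper":1,"tx":0.015,"ty":-0.036,"tz":0.008,"rx":0,"ry":0,"rz":-0.06},{"gripper":1,"tx":0.024,"ty":-0.058,"tz":0.008,"rx":0,"ry":0,"rz":-0.11},{"gripper":1,"tx":0.034,"ty":-0.082,"tz":0.008,"rx":0,"ry":0,"rz":-0.16},{"gripper":1,"tx":0.045,"ty":-0.108,"tz":0.008,"rx":0,"ry":0,"rz":-0.21}]'

```text
time_s: 36.55
tcp_pos: [505.6, -135.3, 171.7]
eef_rot: [-0.0, 0.995, 0.105, -0.0]
force: [0.2, 0.1, -2.1]
gripper_width: 46.5
grip_force: 62.2
```

Call:
send_rows --motion '[{"gripper":1,"tx":0.013,"ty":-0.03,"tz":0,"rx":0,"ry":0,"rz":-0.05},{"gripper":1,"tx":0.026,"ty":-0.061,"tz":0,"rx":0,"ry":0,"rz":-0.1},{"gripper":1,"tx":0.039,"ty":-0.093,"tz":0,"rx":0,"ry":0,"rz":-0.15},{"gripper":1,"tx":0.052,"ty":-0.124,"tz":0,"rx":0,"ry":0,"rz":-0.2},{"gripper":1,"tx":0.065,"ty":-0.155,"tz":0,"rx":0,"ry":0,"rz":-0.25}]'

```text
time_s: 36.97
tcp_pos: [570.7, -291.0, 171.5]
eef_rot: [-0.0, 1.0, -0.02, -0.0]
force: [0.0, -0.3, -1.9]
gripper_width: 46.3
grip_force: 62.2
```

Call:
send_rows --motion '[{"gripper":1,"tx":0.012,"ty":-0.029,"tz":0,"rx":0,"ry":0,"rz":0},{"gripper":1,"tx":0.022,"ty":-0.053,"tz":0,"rx":0,"ry":0,"rz":0},{"gripper":1,"tx":0.03,"ty":-0.072,"tz":0,"rx":0,"ry":0,"rz":0},{"gripper":1,"tx":0.035,"ty":-0.085,"tz":0,"rx":0,"ry":0,"rz":0},{"gripper":1,"tx":0.038,"ty":-0.0915,"tz":0,"rx":0,"ry":0,"rz":0}]'

```text
time_s: 37.38
tcp_pos: [608.3, -382.7, 170.6]
eef_rot: [-0.0, 1.0, -0.02, -0.0]
force: [-0.1, -0.0, -2.0]
gripper_width: 46.3
grip_force: 62.2
```

```bash
python3 - <<'E'
from h import *
st(); im,d,W,k=snap("wrist","w15");P=cloud(d,W,k)
[print("foot",*c) for c in comps(P,108,140,(560,680,-440,-330),20)]
plane(P,(595,625,-399,-363,145,182))
plane(P,(612,660,-420,-340,120,140))
[print("card",*c) for c in comps(P,66,90,(560,670,-350,-150),20)]
E
```

```text
37.38 [ 608.3 -382.7  170.6] yaw -92.3 tz [-0.001  0.    -1.   ] F [-0.06 -0.02 -2.03] w 46.3 62.2
foot 3488 [ 619.1 -383. ] [63.  42.4] 88.2 131.3
1632 [ 610.3 -381.   165.2] [ 609.1 -399.   145. ] [ 611.5 -363.   182. ] n [-0.999  0.031 -0.009]
2797 [ 625.  -382.9  130.8] [ 612.  -414.2  120.6] [ 640.3 -352.3  133.6] n [ 0.08  -0.006  0.997]
card 492 [ 619.1 -216.8] [ 4.8 51.3] 0.9 78.8
card 499 [ 611.9 -299.7] [50.4  4.7] 88.1 78.8
```

Call:
send_rows --motion '[{"gripper":1,"tx":0,"ty":0,"tz":-0.012,"rx":0,"ry":0,"rz":0},{"gripper":1,"tx":0,"ty":0,"tz":-0.036,"rx":0,"ry":0,"rz":0},{"gripper":1,"tx":0,"ty":0,"tz":-0.06,"rx":0,"ry":0,"rz":0},{"gripper":1,"tx":0,"ty":0,"tz":-0.08,"rx":0,"ry":0,"rz":0},{"gripper":1,"tx":0,"ty":0,"tz":-0.096,"rx":0,"ry":0,"rz":0}]'

```text
time_s: 37.85
tcp_pos: [607.9, -380.0, 73.4]
eef_rot: [-0.001, 1.0, -0.019, -0.001]
force: [-0.2, 0.2, -2.7]
gripper_width: 46.4
grip_force: 62.2
```

Call:
send_rows --motion '[{"gripper":1,"tx":0,"ty":0,"tz":-0.007,"rx":0,"ry":0,"rz":0},{"gripper":1,"tx":0,"ty":0,"tz":-0.012,"rx":0,"ry":0,"rz":0},{"gripper":1,"tx":0,"ty":0,"tz":-0.015,"rx":0,"ry":0,"rz":0},{"gripper":1,"tx":0,"ty":0,"tz":-0.016,"rx":0,"ry":0,"rz":0},{"gripper":1,"tx":0,"ty":0,"tz":-0.017,"rx":0,"ry":0,"rz":0}]'

```text
time_s: 38.27
tcp_pos: [608.9, -381.2, 59.3]
eef_rot: [0.001, 1.0, -0.019, 0.001]
force: [0.5, -0.6, -2.6]
gripper_width: 46.4
grip_force: 62.2
```

Call:
send_rows --motion '[{"gripper":1,"tx":0,"ty":0,"tz":-0.0005,"rx":0,"ry":0,"rz":0},{"gripper":1,"tx":0,"ty":0,"tz":-0.0015,"rx":0,"ry":0,"rz":0},{"gripper":-0.4,"tx":0,"ty":0,"tz":-0.0015,"rx":0,"ry":0,"rz":0},{"gripper":-0.4,"tx":0,"ty":0,"tz":-0.0015,"rx":0,"ry":0,"rz":0},{"gripper":-0.4,"tx":0,"ty":0,"tz":-0.0015,"rx":0,"ry":0,"rz":0}]'

```text
time_s: 38.68
tcp_pos: [608.8, -381.2, 57.4]
eef_rot: [0.0, 1.0, -0.019, 0.0]
force: [0.0, -0.5, -0.2]
gripper_width: 59.7
grip_force: 0.0
```

Call:
send_rows --motion '[{"gripper":-0.45,"tx":0,"ty":0,"tz":0.01,"rx":0,"ry":0,"rz":0},{"gripper":-0.45,"tx":0,"ty":0,"tz":0.03,"rx":0,"ry":0,"rz":0},{"gripper":-0.45,"tx":0,"ty":0,"tz":0.06,"rx":0,"ry":0,"rz":0},{"gripper":-0.45,"tx":0,"ty":0,"tz":0.095,"rx":0,"ry":0,"rz":0},{"gripper":-0.45,"tx":0,"ty":0,"tz":0.135,"rx":0,"ry":0,"rz":0}]'

```text
time_s: 39.1
tcp_pos: [608.0, -380.6, 193.2]
eef_rot: [-0.001, 1.0, -0.019, -0.001]
force: [0.5, -0.5, 0.2]
gripper_width: 62.0
grip_force: 0.0
```

```bash
python3 - <<'E'
from h import *
st(); im,P=look("wrist",66,90,(560,670,-440,-150),"w16",20)
[print("foot",*c) for c in comps(P,13,22,(562,662,-420,-170),50)]
im,P=look("top",122,140,(550,800,-80,120),"t16",3)
[print("slate",*c) for c in comps(P,100,140,(350,480,-480,-350),3)]
[print("bin",*c) for c in comps(P,12,85,(545,660,225,405),20)]
im,P=look("scene",60,140,(620,780,-60,110),"s16",20)
cv2.imwrite("pics/s16b.png",cv2.resize(im,(800,600)))
E
```

```text
39.1 [ 608.  -380.6  193.2] yaw -92.2 tz [-0.001  0.001 -1.   ] F [ 0.53 -0.5   0.19] w 62.0 0.0
wrist 399 [ 619.2 -216.4] [ 4.5 51.7] 1.3 79.1
wrist 404 [ 612.  -299.5] [50.8  4.7] 88.4 79.1
wrist 396 [ 608.8 -381.3] [49.6  4.9] 88.6 79.1
foot 204 [ 638.1 -173.8] [ 2.3 47.8] 87.9 17.7
foot 1776 [ 619.5 -217.6] [63.1 61.9] 18.8 16.7
foot 1535 [ 612.3 -301.1] [62.9 60.6] 22.9 16.9
foot 1205 [ 619.7 -381.3] [62.3 41.5] 88.9 16.9
foot 382 [ 565.4 -230.3] [131.7  32.4] 73.4 17.4
foot 205 [ 582.8 -380.7] [43.   9.5] 88.1 17.0
top 177 [ 6.629e+02 -2.000e-01] [30.  26.8] 79.6 130.9
bin 406 [609.5 350. ] [36.2 46.7] 21.4 48.4
bin 387 [604.8 270.8] [35.2 46.7] 24.4 49.4
scene 888 [691.1  -1.1] [46.2 76.3] 78.7 80.1
```

View pics/s16b.png

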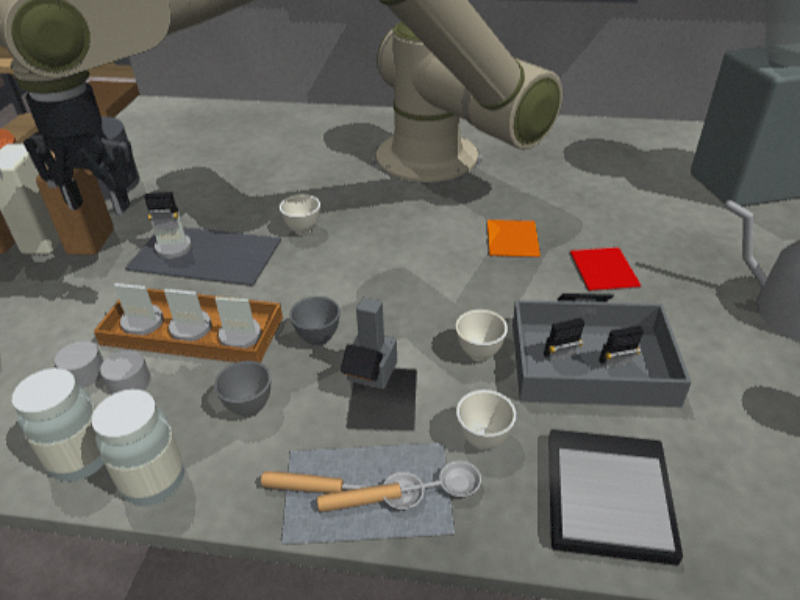

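Scene view: the slate and tray stands are upright and both clips are in the bin. The scanner has been knocked off the pad's centre, now at about (372,345), with its grip at (663,0). I'll look at it from close by.

Call:
send_rows --motion '[{"gripper":-1,"tx":0.005,"ty":0.036,"tz":0.01,"rx":0,"ry":0,"rz":0},{"gripper":-1,"tx":0.01,"ty":0.072,"tz":0.02,"rx":0,"ry":0,"rz":0},{"gripper":-1,"tx":0.015,"ty":0.108,"tz":0.03,"rx":0,"ry":0,"rz":0},{"gripper":-1,"tx":0.02,"ty":0.145,"tz":0.037,"rx":0,"ry":0,"rz":0},{"gripper":-1,"tx":0.026,"ty":0.182,"tz":0.037,"rx":0,"ry":0,"rz":0}]'

```text
time_s: 39.67
tcp_pos: [634.6, -197.5, 230.2]
eef_rot: [0.0, 1.0, -0.019, 0.001]
force: [0.2, -0.1, 0.5]
gripper_width: 85.5
grip_force: 0.0
```

Call:
send_rows --motion '[{"gripper":-1,"tx":0.005,"ty":0.037,"tz":0,"rx":0,"ry":0,"rz":0},{"gripper":-1,"tx":0.01,"ty":0.074,"tz":0,"rx":0,"ry":0,"rz":0},{"gripper":-1,"tx":0.015,"ty":0.11,"tz":0,"rx":0,"ry":0,"rz":0},{"gripper":-1,"tx":0.02,"ty":0.145,"tz":0,"rx":0,"ry":0,"rz":0},{"gripper":-1,"tx":0.026,"ty":0.17,"tz":0,"rx":0,"ry":0,"rz":0}]'

```text
time_s: 40.08
tcp_pos: [660.2, -25.8, 228.6]
eef_rot: [-0.0, 1.0, -0.018, -0.0]
force: [0.4, 1.2, -0.5]
gripper_width: 85.7
grip_force: 0.0
```

Call:
send_rows --motion '[{"gripper":-1,"tx":0,"ty":0.02,"tz":0,"rx":0,"ry":0,"rz":0},{"gripper":-1,"tx":0,"ty":0.027,"tz":0,"rx":0,"ry":0,"rz":0},{"gripper":-1,"tx":0,"ty":0.028,"tz":0,"rx":0,"ry":0,"rz":0},{"gripper":-1,"tx":0,"ty":0.028,"tz":0,"rx":0,"ry":0,"rz":0},{"gripper":-1,"tx":0,"ty":0.028,"tz":0,"rx":0,"ry":0,"rz":0}]'

```text
time_s: 40.5
tcp_pos: [660.4, -2.4, 228.6]
eef_rot: [0.0, 1.0, -0.02, -0.0]
force: [0.2, -1.1, -0.5]
gripper_width: 85.7
grip_force: 0.0
```

```bash
python3 - <<'E'
from h import *
st(); im,P=look("wrist",110,145,(600,760,-90,90),"w17",20)
[print("block",*c) for c in comps(P,40,62,(590,760,-90,90),20)]
[print("pad",*c) for c in comps(P,3.5,9,(590,790,-90,110),100)]
plane(P,(640,685,-25,25,122,145))
im2,P2=look("top",122,140,(550,800,-80,120),"t17",3)
cv2.imwrite("pics/w17b.png",cv2.resize(im,(640,480)))
E
```

```text
40.5 [660.4  -2.4 228.6] yaw -92.3 tz [-0. -0. -1.] F [ 0.18 -1.11 -0.54] w 85.7 0.0
wrist 1025 [664.1   0.8] [30.  26.3] 79.5 131.6
block 139 [722.8  -9.9] [45.9  6.2] 79.8 60.4
block 806 [ 6.683e+02 -1.000e-01] [58. 59.] 79.7 55.7
block 236 [617.8 -71. ] [17.2 57.3] 67.7 54.6
pad 4280 [712.   23.1] [109.8  90. ] 5.8 5.9
935 [665.6   0.7 131.3] [649.7 -15.1 122. ] [678.8  16.8 133.9] n [ 0.096 -0.01   0.995]
```

View pics/w17b.png

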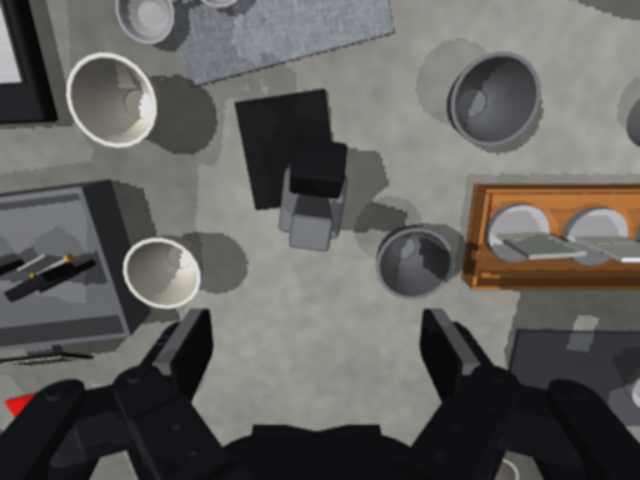

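Wrist view: the scanner stands upright (block top z 55.7), half on the pad. Its yaw is −10°, with the grip at (315,222) px, i.e. (664,0.8). The pad centre measures (712,23), yaw 5.8°.

Call:
send_rows --motion '[{"gripper":-1,"tx":0.0036,"ty":0.0025,"tz":-0.01,"rx":0,"ry":0,"rz":-0.1},{"gripper":-1,"tx":0.0036,"ty":0.0025,"tz":-0.03,"rx":0,"ry":0,"rz":-0.141},{"gripper":-1,"tx":0.0036,"ty":0.0025,"tz":-0.055,"rx":0,"ry":0,"rz":-0.141},{"gripper":-1,"tx":0.0036,"ty":0.0025,"tz":-0.08,"rx":0,"ry":0,"rz":-0.141},{"gripper":-1,"tx":0.0036,"ty":0.0025,"tz":-0.1,"rx":0,"ry":0,"rz":-0.141}]'

```text
time_s: 41.02
tcp_pos: [663.6, 0.5, 126.8]
eef_rot: [-0.0, 0.996, -0.09, -0.001]
force: [0.4, 0.5, -0.1]
gripper_width: 85.3
grip_force: 0.0
```

Call:
send_rows --motion '[{"gripper":-1,"tx":0,"ty":0,"tz":-0.015,"rx":0,"ry":0,"rz":0},{"gripper":-1,"tx":0,"ty":0,"tz":-0.025,"rx":0,"ry":0,"rz":0},{"gripper":-1,"tx":0,"ty":0,"tz":-0.03,"rx":0,"ry":0,"rz":0},{"gripper":-0.4,"tx":0,"ty":0,"tz":-0.03,"rx":0,"ry":0,"rz":0},{"gripper":-0.2,"tx":0,"ty":0,"tz":-0.03,"rx":0,"ry":0,"rz":0}]'

```text
time_s: 41.43
tcp_pos: [664.5, 1.2, 99.5]
eef_rot: [0.0, 0.996, -0.09, 0.001]
force: [0.3, -0.1, -0.2]
gripper_width: 63.6
grip_force: 0.0
```

Call:
send_rows --motion '[{"gripper":0,"tx":0,"ty":0,"tz":0,"rx":0,"ry":0,"rz":0},{"gripper":0.2,"tx":0,"ty":0,"tz":0,"rx":0,"ry":0,"rz":0},{"gripper":0.4,"tx":0,"ty":0,"tz":0,"rx":0,"ry":0,"rz":0},{"gripper":1,"tx":0,"ty":0,"tz":0,"rx":0,"ry":0,"rz":0},{"gripper":1,"tx":0,"ty":0,"tz":0,"rx":0,"ry":0,"rz":0}]'

```text
time_s: 41.85
tcp_pos: [664.6, 1.4, 99.8]
eef_rot: [0.0, 0.996, -0.089, 0.001]
force: [-1.0, 0.1, 5.6]
gripper_width: 29.0
grip_force: 61.4
```

```bash
python3 - <<'E'
from h import *
st(); im,P=look("wrist",52,60,(610,720,-60,60),"w18",20)
E
```

```text
41.85 [664.6   1.4  99.8] yaw -100.3 tz [ 0.002 -0.    -1.   ] F [-1.02  0.08  5.65] w 29.0 61.4
wrist 702 [674.8  18.8] [18.6 51.9] 79.7 55.8
wrist 702 [667.5 -20.1] [17.9 51.7] 79.7 55.7
```

```bash
python3 - <<'E'
from h import *
im,P=load("w5")
m=np.zeros(P.shape[:2],np.uint8); cv2.fillPoly(m,[(np.array([(224,84),(247,92),(222,172),(201,158)])*.8).astype(int)],1)
g=cv2.cvtColor(im,cv2.COLOR_BGR2GRAY)
q=P[m>0]; n=np.linalg.svd(q-q.mean(0),full_matrices=False)[2][2]; print(q.mean(0).round(1),n.round(3))
w=(m>0)&(g>110); r=P[w]; print(w.sum(),r.min(0).round(1),r.max(0).round(1),cv2.minAreaRect(r[:,:2].astype(np.float32)),np.median(r[:,2]))
E
```

```text
Traceback (most recent call last):
numpy.linalg.LinAlgError: SVD did not converge
```

Call:
send_rows --motion '[{"gripper":1,"tx":0,"ty":0,"tz":0.006,"rx":0,"ry":0,"rz":0},{"gripper":1,"tx":0,"ty":0,"tz":0.02,"rx":0,"ry":0,"rz":0},{"gripper":1,"tx":0,"ty":0,"tz":0.045,"rx":0,"ry":0,"rz":0},{"gripper":1,"tx":0,"ty":0,"tz":0.075,"rx":0,"ry":0,"rz":0},{"gripper":1,"tx":0,"ty":0,"tz":0.1,"rx":0,"ry":0,"rz":0}]'

```text
time_s: 42.32
tcp_pos: [663.8, 1.6, 200.2]
eef_rot: [-0.0, 0.996, -0.089, -0.0]
force: [0.9, -0.6, -1.6]
gripper_width: 28.8
grip_force: 60.5
```

Call:
send_rows --motion '[{"gripper":1,"tx":-0.008,"ty":0.008,"tz":0,"rx":0,"ry":0,"rz":0.02},{"gripper":1,"tx":-0.019,"ty":0.02,"tz":0,"rx":0,"ry":0,"rz":0.04},{"gripper":1,"tx":-0.033,"ty":0.034,"tz":0,"rx":0,"ry":0,"rz":0.07},{"gripper":1,"tx":-0.05,"ty":0.052,"tz":0,"rx":0,"ry":0,"rz":0.1},{"gripper":1,"tx":-0.07,"ty":0.073,"tz":0,"rx":0,"ry":0,"rz":0.13}]'

```text
time_s: 42.73
tcp_pos: [593.2, 74.7, 198.1]
eef_rot: [-0.0, 1.0, -0.024, -0.001]
force: [0.2, 0.9, -2.1]
gripper_width: 28.9
grip_force: 60.5
```

Call:
send_rows --motion '[{"gripper":1,"tx":-0.022,"ty":0.023,"tz":0,"rx":0,"ry":0,"rz":0.03},{"gripper":1,"tx":-0.044,"ty":0.046,"tz":0,"rx":0,"ry":0,"rz":0.06},{"gripper":1,"tx":-0.066,"ty":0.069,"tz":0,"rx":0,"ry":0,"rz":0.09},{"gripper":1,"tx":-0.088,"ty":0.092,"tz":0,"rx":0,"ry":0,"rz":0.12},{"gripper":1,"tx":-0.11,"ty":0.115,"tz":0,"rx":0,"ry":0,"rz":0.137}]'

```text
time_s: 43.15
tcp_pos: [482.5, 190.4, 198.5]
eef_rot: [0.0, 0.999, 0.045, -0.0]
force: [0.6, 0.1, -1.8]
gripper_width: 28.5
grip_force: 60.5
```

Call:
send_rows --motion '[{"gripper":1,"tx":-0.022,"ty":0.023,"tz":0,"rx":0,"ry":0,"rz":0},{"gripper":1,"tx":-0.044,"ty":0.046,"tz":0,"rx":0,"ry":0,"rz":0},{"gripper":1,"tx":-0.066,"ty":0.069,"tz":0,"rx":0,"ry":0,"rz":0},{"gripper":1,"tx":-0.085,"ty":0.09,"tz":0,"rx":0,"ry":0,"rz":0},{"gripper":1,"tx":-0.1,"ty":0.105,"tz":0,"rx":0,"ry":0,"rz":0}]'

```text
time_s: 43.57
tcp_pos: [382.2, 295.8, 198.7]
eef_rot: [-0.0, 0.999, 0.044, -0.0]
force: [-0.3, -0.4, -2.5]
gripper_width: 28.8
grip_force: 60.5
```

Call:
send_rows --motion '[{"gripper":1,"tx":0,"ty":0,"tz":-0.01,"rx":0,"ry":0,"rz":0},{"gripper":1,"tx":0,"ty":0,"tz":-0.025,"rx":0,"ry":0,"rz":0},{"gripper":1,"tx":0,"ty":0,"tz":-0.04,"rx":0,"ry":0,"rz":0},{"gripper":1,"tx":0,"ty":0,"tz":-0.05,"rx":0,"ry":0,"rz":0},{"gripper":1,"tx":0,"ty":0,"tz":-0.054,"rx":0,"ry":0,"rz":0}]'

```text
time_s: 43.98
tcp_pos: [383.6, 293.9, 143.0]
eef_rot: [0.001, 0.999, 0.044, -0.001]
force: [-0.4, -0.5, -2.5]
gripper_width: 28.8
grip_force: 60.4
```

```bash
python3 - <<'E'
from h import *
st(); im,d,W,k=snap("wrist","w19");P=cloud(d,W,k)
[print("block",*c) for c in comps(P,97,106,(330,480,230,370),20)]
[print("nose",*c) for c in comps(P,106,135,(400,480,230,370),20)]
cv2.imwrite("pics/w19b.png",cv2.resize(im,(640,480)))
E
```

```text
43.98 [383.6 293.9 143. ] yaw -85.0 tz [-0.003 -0.001 -1.   ] F [-0.44 -0.46 -2.46] w 28.8 60.4
block 551 [442.3 298.2] [ 6.6 45.9] 5.7 104.1
block 1508 [389.7 293.6] [50.3 57.2] 4.9 99.2
nose 4290 [420.6 296.4] [43.  45.9] 4.7 117.3
```

View pics/w19b.png

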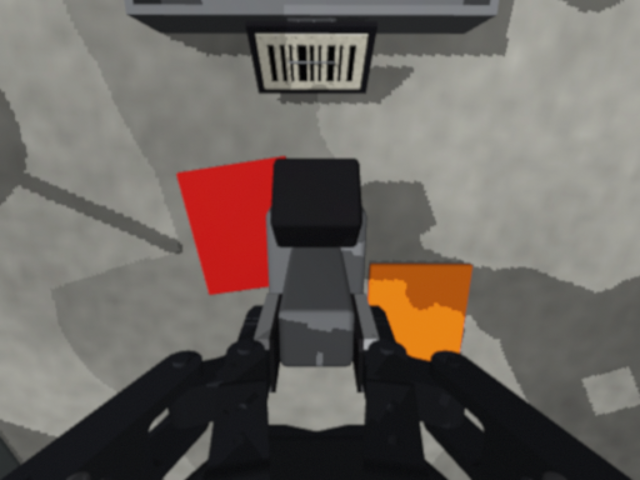

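Wrist view: the bar-code label is at (313,61), squarely ahead of the scanner nose at (316,200). I'll compute the remaining error.

```bash
python3 - <<'E'
from h import *
im,P=load("w19")
m=np.zeros(P.shape[:2],np.uint8); cv2.fillPoly(m,[(np.array([(258,37),(368,36),(362,88),(266,87)])*.8).astype(int)],1)
q=P[m>0];q=q[np.isfinite(q).all(1)]; n=np.linalg.svd(q-q.mean(0),full_matrices=False)[2][2]; n*=np.sign(n[2]); print(q.mean(0).round(1),n.round(3))
r=cv2.minAreaRect(q[:,:2].astype(np.float32)); print(r)
L=np.array([*r[0],np.median(q[:,2])]); L=q.mean(0)
t=ctrl.sense()["tcp_pos"]; yaw=np.radians(5.0); h=np.array([np.cos(yaw),np.sin(yaw),0]); l=np.array([-h[1],h[0],0])
z=np.array([0,0,1.]); E=t+h*(7.75+45.5)-0.7*l+(39-93.8)*z
c,s=np.cos(np.radians(40)),np.sin(np.radians(40)); D=L-E; x=c*h-s*z; up=s*h+c*z
print("eye",E.round(1),"ahead",D@x,"lat",D@l,"up",D@up,"ang",np.degrees(np.arccos(-n@x)))
st()
E
```

```text
[499.2 304.5  41.3] [-0.764 -0.067  0.641]
((498.1725769042969, 304.8559265136719), (26.794038772583008, 67.29297637939453), 5.366270065307617)
eye [436.8 297.9  88.4] ahead 78.28031562756048 lat 1.1802718474715768 up 4.223968415927921 ang 0.11928894176579413
44.03 [383.7 293.9 143.2] yaw -85.0 tz [-0.003 -0.001 -1.   ] F [ 0.41 -0.55 -3.95] w 28.9 60.4
```

Within tolerance already. A small trim, then hold for more than 2 s.

Call:
send_rows --motion '[{"gripper":1,"tx":0.001,"ty":0.0005,"tz":0.001,"rx":0,"ry":0,"rz":0},{"gripper":1,"tx":0.002,"ty":0.001,"tz":0.002,"rx":0,"ry":0,"rz":0},{"gripper":1,"tx":0.0025,"ty":0.0012,"tz":0.003,"rx":0,"ry":0,"rz":0},{"gripper":1,"tx":0.0025,"ty":0.0012,"tz":0.003,"rx":0,"ry":0,"rz":0},{"gripper":1,"tx":0.0025,"ty":0.0012,"tz":0.003,"rx":0,"ry":0,"rz":0}]'

```text
time_s: 44.45
tcp_pos: [386.9, 295.8, 148.1]
eef_rot: [-0.0, 0.999, 0.044, 0.0]
force: [-0.2, -1.2, -1.9]
gripper_width: 29.0
grip_force: 60.4
```

Call:
send_rows --motion '[{"gripper":1,"tx":0,"ty":0,"tz":0,"rx":0,"ry":0,"rz":0},{"gripper":1,"tx":0,"ty":0,"tz":0,"rx":0,"ry":0,"rz":0},{"gripper":1,"tx":0,"ty":0,"tz":0,"rx":0,"ry":0,"rz":0},{"gripper":1,"tx":0,"ty":0,"tz":0,"rx":0,"ry":0,"rz":0},{"gripper":1,"tx":0,"ty":0,"tz":0,"rx":0,"ry":0,"rz":0}]'

```text
time_s: 44.87
tcp_pos: [386.6, 295.7, 147.7]
eef_rot: [-0.0, 0.999, 0.044, -0.0]
force: [0.4, 0.5, -3.2]
gripper_width: 28.8
grip_force: 60.4
```

Call:
send_rows --motion '[{"gripper":1,"tx":0,"ty":0,"tz":0,"rx":0,"ry":0,"rz":0},{"gripper":1,"tx":0,"ty":0,"tz":0,"rx":0,"ry":0,"rz":0},{"gripper":1,"tx":0,"ty":0,"tz":0,"rx":0,"ry":0,"rz":0},{"gripper":1,"tx":0,"ty":0,"tz":0,"rx":0,"ry":0,"rz":0},{"gripper":1,"tx":0,"ty":0,"tz":0,"rx":0,"ry":0,"rz":0}]'

```text
time_s: 45.28
tcp_pos: [386.6, 295.7, 147.7]
eef_rot: [-0.0, 0.999, 0.044, -0.0]
force: [0.3, 0.1, -2.5]
gripper_width: 29.0
grip_force: 60.4
```

Call:
send_rows --motion '[{"gripper":1,"tx":0,"ty":0,"tz":0,"rx":0,"ry":0,"rz":0},{"gripper":1,"tx":0,"ty":0,"tz":0,"rx":0,"ry":0,"rz":0},{"gripper":1,"tx":0,"ty":0,"tz":0,"rx":0,"ry":0,"rz":0},{"gripper":1,"tx":0,"ty":0,"tz":0,"rx":0,"ry":0,"rz":0},{"gripper":1,"tx":0,"ty":0,"tz":0,"rx":0,"ry":0,"rz":0}]'

```text
time_s: 45.7
tcp_pos: [386.6, 295.7, 147.7]
eef_rot: [-0.0, 0.999, 0.044, -0.0]
force: [0.5, -0.5, -2.9]
gripper_width: 28.8
grip_force: 60.4
```

Call:
send_rows --motion '[{"gripper":1,"tx":0,"ty":0,"tz":0,"rx":0,"ry":0,"rz":0},{"gripper":1,"tx":0,"ty":0,"tz":0,"rx":0,"ry":0,"rz":0},{"gripper":1,"tx":0,"ty":0,"tz":0,"rx":0,"ry":0,"rz":0},{"gripper":1,"tx":0,"ty":0,"tz":0,"rx":0,"ry":0,"rz":0},{"gripper":1,"tx":0,"ty":0,"tz":0,"rx":0,"ry":0,"rz":0}]'

```text
time_s: 46.12
tcp_pos: [386.6, 295.7, 147.7]
eef_rot: [0.0, 0.999, 0.044, -0.0]
force: [0.4, -0.6, -2.9]
gripper_width: 28.9
grip_force: 60.4
```

Call:
send_rows --motion '[{"gripper":1,"tx":0,"ty":0,"tz":0,"rx":0,"ry":0,"rz":0},{"gripper":1,"tx":0,"ty":0,"tz":0,"rx":0,"ry":0,"rz":0},{"gripper":1,"tx":0,"ty":0,"tz":0,"rx":0,"ry":0,"rz":0},{"gripper":1,"tx":0,"ty":0,"tz":0,"rx":0,"ry":0,"rz":0},{"gripper":1,"tx":0,"ty":0,"tz":0,"rx":0,"ry":0,"rz":0}]'

```text
time_s: 46.53
tcp_pos: [386.6, 295.7, 147.7]
eef_rot: [-0.0, 0.999, 0.044, -0.0]
force: [0.1, 0.4, -2.3]
gripper_width: 28.6
grip_force: 60.4
```

Call:
send_rows --motion '[{"gripper":1,"tx":0,"ty":0,"tz":0,"rx":0,"ry":0,"rz":0},{"gripper":1,"tx":0,"ty":0,"tz":0,"rx":0,"ry":0,"rz":0},{"gripper":1,"tx":0,"ty":0,"tz":0,"rx":0,"ry":0,"rz":0},{"gripper":1,"tx":0,"ty":0,"tz":0,"rx":0,"ry":0,"rz":0},{"gripper":1,"tx":0,"ty":0,"tz":0,"rx":0,"ry":0,"rz":0}]'

```text
time_s: 46.95
tcp_pos: [386.6, 295.7, 147.7]
eef_rot: [-0.0, 0.999, 0.044, 0.0]
force: [0.2, -0.2, -3.3]
gripper_width: 28.9
grip_force: 60.4
```

```bash
python3 - <<'E'
from h import *
st(); im,P=look("top",100,140,(340,480,-480,-350),"t20",3)
[print("tray",*c) for c in comps(P,64,95,(560,670,-440,-150),3)]
[print("bin",*c) for c in comps(P,12,85,(545,660,225,405),20)]
[print("pad",*c) for c in comps(P,3,9,(640,790,-40,90),100)]
[print("cups",*c) for c in comps(P,48,62,(250,820,-230,200),20)]
P0=load("top0")[1]
[print("cups0",*c) for c in comps(P0,48,62,(250,820,-230,200),20)]
E
```

```text
46.95 [386.6 295.7 147.7] yaw -85.0 tz [ 0.  0. -1.] F [ 0.24 -0.18 -3.34] w 28.9 60.4
top 166 [ 411.6 -413.8] [12.4 46.2] 15.1 119.5
tray 70 [ 617.7 -217.2] [ 3.8 50.4] 0.7 78.6
tray 74 [ 610.8 -299.9] [50.1  4.6] 87.9 78.2
tray 74 [ 608.1 -382.3] [51.2  4.8] 88.3 78.1
bin 402 [609.3 350.3] [35.3 47.4] 21.0 49.1
bin 387 [604.9 270.7] [35.4 47.3] 23.9 49.4
pad 1387 [710.   22.4] [111.6  91.7] 5.1 5.5
cups 192 [761.9 164.2] [73.7 71.7] 0.9 53.5
cups 212 [ 750.9 -159. ] [73.4 74.2] 12.3 53.3
cups 197 [602.8 148.5] [72.4 73. ] 0.8 53.3
cups 208 [603.8 -98.3] [73.4 74. ] 25.8 53.7
cups 27 [ 616.6 -210.9] [37.5  2.4] 89.3 57.4
cups 193 [ 317.1 -196.1] [73.8 67. ] 0.2 53.3
cups0 196 [762.  163.6] [73.3 70.5] 3.3 52.9
cups0 210 [ 750.7 -159.8] [73.7 74. ] 26.5 53.7
cups0 345 [705.   24.8] [58.  58.1] 87.3 54.8
cups0 202 [602.9 148.9] [72.9 72.5] 89.2 53.2
cups0 212 [603.5 -98.4] [72.8 73. ] 46.9 53.8
cups0 187 [ 316.9 -196.1] [67.2 74. ] 89.3 53.0
```

Scan held for over 2 s, with everything else in place. I'm returning the scanner to the pad centre (711,22.8).

Call:
send_rows --motion '[{"gripper":1,"tx":0,"ty":0,"tz":0.006,"rx":0,"ry":0,"rz":0},{"gripper":1,"tx":0,"ty":0,"tz":0.02,"rx":0,"ry":0,"rz":0},{"gripper":1,"tx":0,"ty":0,"tz":0.037,"rx":0,"ry":0,"rz":0},{"gripper":1,"tx":0,"ty":0,"tz":0.05,"rx":0,"ry":0,"rz":0},{"gripper":1,"tx":0,"ty":0,"tz":0.057,"rx":0,"ry":0,"rz":0}]'

```text
time_s: 47.42
tcp_pos: [387.1, 296.0, 206.7]
eef_rot: [-0.0, 0.999, 0.044, 0.001]
force: [-0.3, 0.5, -2.2]
gripper_width: 29.0
grip_force: 60.5
```

Call:
send_rows --motion '[{"gripper":1,"tx":0.009,"ty":-0.008,"tz":0,"rx":0,"ry":0,"rz":0},{"gripper":1,"tx":0.021,"ty":-0.018,"tz":0,"rx":0,"ry":0,"rz":0},{"gripper":1,"tx":0.037,"ty":-0.032,"tz":0,"rx":0,"ry":0,"rz":0},{"gripper":1,"tx":0.056,"ty":-0.048,"tz":0,"rx":0,"ry":0,"rz":0},{"gripper":1,"tx":0.078,"ty":-0.067,"tz":0,"rx":0,"ry":0,"rz":0}]'

```text
time_s: 47.83
tcp_pos: [465.1, 227.8, 204.1]
eef_rot: [0.0, 0.999, 0.044, -0.001]
force: [0.7, 0.0, -3.2]
gripper_width: 28.7
grip_force: 60.5
```

Call:
send_rows --motion '[{"gripper":1,"tx":0.024,"ty":-0.021,"tz":0,"rx":0,"ry":0,"rz":0},{"gripper":1,"tx":0.048,"ty":-0.042,"tz":0,"rx":0,"ry":0,"rz":0},{"gripper":1,"tx":0.072,"ty":-0.063,"tz":0,"rx":0,"ry":0,"rz":0},{"gripper":1,"tx":0.096,"ty":-0.084,"tz":0,"rx":0,"ry":0,"rz":0},{"gripper":1,"tx":0.12,"ty":-0.104,"tz":0,"rx":0,"ry":0,"rz":0}]'

```text
time_s: 48.25
tcp_pos: [585.7, 122.6, 203.8]
eef_rot: [0.0, 0.999, 0.044, -0.001]
force: [-0.1, -0.6, -1.3]
gripper_width: 28.6
grip_force: 60.5
```

Call:
send_rows --motion '[{"gripper":1,"tx":0.026,"ty":-0.023,"tz":0,"rx":0,"ry":0,"rz":0},{"gripper":1,"tx":0.054,"ty":-0.047,"tz":0,"rx":0,"ry":0,"rz":0},{"gripper":1,"tx":0.08,"ty":-0.069,"tz":0,"rx":0,"ry":0,"rz":0},{"gripper":1,"tx":0.102,"ty":-0.088,"tz":0,"rx":0,"ry":0,"rz":0},{"gripper":1,"tx":0.1185,"ty":-0.102,"tz":0,"rx":0,"ry":0,"rz":0}]'

```text
time_s: 48.67
tcp_pos: [704.3, 19.7, 203.0]
eef_rot: [0.0, 0.999, 0.043, -0.001]
force: [-0.1, -0.1, -1.9]
gripper_width: 28.9
grip_force: 60.5
```

Call:
send_rows --motion '[{"gripper":1,"tx":0,"ty":0,"tz":-0.01,"rx":0,"ry":0,"rz":0},{"gripper":1,"tx":0,"ty":0,"tz":-0.025,"rx":0,"ry":0,"rz":0},{"gripper":1,"tx":0,"ty":0,"tz":-0.045,"rx":0,"ry":0,"rz":0},{"gripper":1,"tx":0,"ty":0,"tz":-0.06,"rx":0,"ry":0,"rz":0},{"gripper":1,"tx":0,"ty":0,"tz":-0.07,"rx":0,"ry":0,"rz":0}]'

```text
time_s: 49.08
tcp_pos: [702.1, 22.3, 131.5]
eef_rot: [-0.0, 0.999, 0.044, -0.002]
force: [-1.3, 0.1, -2.5]
gripper_width: 28.6
grip_force: 60.4
```

```bash
python3 - <<'E'
from h import *
st(); im,P=look("wrist",75,92,(640,780,-60,110),"w21",20)
[print("pad",*c) for c in comps(P,3,9,(620,790,-50,110),100)]
E
```

```text
49.08 [702.1  22.3 131.5] yaw -85.0 tz [-0.004  0.    -1.   ] F [-1.35  0.14 -2.47] w 28.6 60.4
wrist 230 [761.5  26.7] [ 5.5 45.8] 3.6 90.8
wrist 724 [707.1  37.6] [52.2 27.4] 5.1 87.5
wrist 731 [709.   -3.6] [44.  34.2] 40.3 87.5
pad 127 [784.8  98.9] [10.1 21.8] 0.8 3.4
pad 2543 [712.4  23.2] [109.2  90.1] 5.6 5.9
```

Call:
send_rows --motion '[{"gripper":1,"tx":0.001,"ty":0,"tz":-0.008,"rx":0,"ry":0,"rz":0},{"gripper":1,"tx":0.001,"ty":0,"tz":-0.016,"rx":0,"ry":0,"rz":0},{"gripper":1,"tx":0.001,"ty":0,"tz":-0.023,"rx":0,"ry":0,"rz":0},{"gripper":1,"tx":0.001,"ty":0,"tz":-0.027,"rx":0,"ry":0,"rz":0},{"gripper":1,"tx":0.001,"ty":0,"tz":-0.029,"rx":0,"ry":0,"rz":0}]'

```text
time_s: 49.55
tcp_pos: [704.0, 22.7, 105.0]
eef_rot: [-0.0, 0.999, 0.044, -0.0]
force: [-0.9, -0.2, -1.5]
gripper_width: 28.8
grip_force: 60.5
```

Call:
send_rows --motion '[{"gripper":1,"tx":0,"ty":0,"tz":-0.0005,"rx":0,"ry":0,"rz":0},{"gripper":1,"tx":0,"ty":0,"tz":-0.001,"rx":0,"ry":0,"rz":0},{"gripper":1,"tx":0,"ty":0,"tz":-0.0015,"rx":0,"ry":0,"rz":0},{"gripper":1,"tx":0,"ty":0,"tz":-0.0015,"rx":0,"ry":0,"rz":0},{"gripper":1,"tx":0,"ty":0,"tz":-0.0015,"rx":0,"ry":0,"rz":0}]'

```text
time_s: 49.97
tcp_pos: [704.2, 22.7, 104.5]
eef_rot: [0.0, 0.999, 0.044, 0.0]
force: [-0.3, 0.4, -2.8]
gripper_width: 28.9
grip_force: 60.5
```

Still about 4.5 mm above the pad, so I'll ease it down.

Call:
send_rows --motion '[{"gripper":1,"tx":0,"ty":0,"tz":-0.001,"rx":0,"ry":0,"rz":0},{"gripper":1,"tx":0,"ty":0,"tz":-0.002,"rx":0,"ry":0,"rz":0},{"gripper":1,"tx":0,"ty":0,"tz":-0.003,"rx":0,"ry":0,"rz":0},{"gripper":1,"tx":0,"ty":0,"tz":-0.004,"rx":0,"ry":0,"rz":0},{"gripper":1,"tx":0,"ty":0,"tz":-0.004,"rx":0,"ry":0,"rz":0}]'

```text
time_s: 50.38
tcp_pos: [704.0, 22.7, 100.0]
eef_rot: [-0.0, 0.999, 0.044, -0.0]
force: [0.8, -0.3, -1.7]
gripper_width: 28.7
grip_force: 60.6
```

Call:
send_rows --motion '[{"gripper":1,"tx":0,"ty":0,"tz":-0.0005,"rx":0,"ry":0,"rz":0},{"gripper":1,"tx":0,"ty":0,"tz":-0.0005,"rx":0,"ry":0,"rz":0},{"gripper":1,"tx":0,"ty":0,"tz":-0.001,"rx":0,"ry":0,"rz":0},{"gripper":1,"tx":0,"ty":0,"tz":-0.001,"rx":0,"ry":0,"rz":0},{"gripper":1,"tx":0,"ty":0,"tz":-0.001,"rx":0,"ry":0,"rz":0}]'

```text
time_s: 50.8
tcp_pos: [704.3, 22.7, 99.9]
eef_rot: [0.0, 0.999, 0.044, 0.0]
force: [-2.5, 0.4, 4.8]
gripper_width: 29.4
grip_force: 61.2
```

Contact. Releasing, retreating and checking.

Call:
send_rows --motion '[{"gripper":0.2,"tx":0,"ty":0,"tz":0.0005,"rx":0,"ry":0,"rz":0},{"gripper":-0.2,"tx":0,"ty":0,"tz":0.0005,"rx":0,"ry":0,"rz":0},{"gripper":-1,"tx":0,"ty":0,"tz":0.001,"rx":0,"ry":0,"rz":0},{"gripper":-1,"tx":0,"ty":0,"tz":0.001,"rx":0,"ry":0,"rz":0},{"gripper":-1,"tx":0,"ty":0,"tz":0.001,"rx":0,"ry":0,"rz":0}]'

```text
time_s: 51.22
tcp_pos: [704.1, 22.7, 100.1]
eef_rot: [-0.0, 0.999, 0.044, -0.0]
force: [-0.1, 0.3, -0.2]
gripper_width: 80.5
grip_force: 0.0
```

Call:
send_rows --motion '[{"gripper":-1,"tx":0,"ty":0,"tz":0.015,"rx":0,"ry":0,"rz":0},{"gripper":-1,"tx":0,"ty":0,"tz":0.045,"rx":0,"ry":0,"rz":0},{"gripper":-1,"tx":0,"ty":0,"tz":0.08,"rx":0,"ry":0,"rz":0},{"gripper":-1,"tx":0,"ty":0,"tz":0.11,"rx":0,"ry":0,"rz":0},{"gripper":-1,"tx":0,"ty":0,"tz":0.12,"rx":0,"ry":0,"rz":0}]'

```text
time_s: 51.63
tcp_pos: [705.3, 22.6, 225.9]
eef_rot: [0.001, 0.999, 0.044, 0.004]
force: [0.3, 0.9, 0.2]
gripper_width: 85.1
grip_force: 0.0
```

Call:
send_rows --motion '[{"gripper":-1,"tx":-0.03,"ty":0,"tz":0,"rx":0,"ry":0,"rz":0},{"gripper":-1,"tx":-0.06,"ty":0,"tz":0,"rx":0,"ry":0,"rz":0},{"gripper":-1,"tx":-0.1,"ty":0,"tz":0,"rx":0,"ry":0,"rz":0},{"gripper":-1,"tx":-0.14,"ty":0,"tz":0,"rx":0,"ry":0,"rz":0},{"gripper":-1,"tx":-0.18,"ty":0,"tz":0,"rx":0,"ry":0,"rz":0}]'

```text
time_s: 52.05
tcp_pos: [521.8, 22.8, 219.4]
eef_rot: [-0.0, 0.999, 0.044, -0.0]
force: [0.7, -0.2, 0.3]
gripper_width: 85.7
grip_force: 0.0
```

Call:
send_rows --motion '[{"gripper":-1,"tx":-0.03,"ty":0,"tz":0,"rx":0,"ry":0,"rz":0},{"gripper":-1,"tx":-0.05,"ty":0,"tz":0,"rx":0,"ry":0,"rz":0},{"gripper":-1,"tx":-0.05,"ty":0,"tz":0,"rx":0,"ry":0,"rz":0},{"gripper":-1,"tx":-0.05,"ty":0,"tz":0,"rx":0,"ry":0,"rz":0},{"gripper":-1,"tx":-0.05,"ty":0,"tz":0,"rx":0,"ry":0,"rz":0}]'

```text
time_s: 52.47
tcp_pos: [474.7, 22.6, 220.1]
eef_rot: [0.0, 0.999, 0.044, 0.0]
force: [0.4, 0.7, 0.1]
gripper_width: 85.1
grip_force: 0.0
```

```bash
python3 - <<'E'
from h import *
st(); im,P=look("top",100,140,(340,480,-480,-350),"t22",3)
[print("scan",*c) for c in comps(P,122,140,(640,800,-80,120),3)]
[print("tray",*c) for c in comps(P,64,95,(560,670,-440,-150),3)]
[print("bin",*c) for c in comps(P,12,85,(545,660,225,405),20)]
im,P=look("scene",100,140,(640,800,-80,120),"s22",20)
cv2.imwrite("pics/s22b.png",cv2.resize(im,(800,600)))
E
```

```text
52.47 [474.7  22.6 220.1] yaw -85.0 tz [ 0. -0. -1.] F [0.39 0.66 0.12] w 85.1 0.0
top 166 [ 411.6 -414.7] [12.5 47.1] 13.7 119.4
scan 175 [702.9  20.7] [28.  27.9] 1.0 130.4
tray 70 [ 617.9 -217.6] [ 3.8 50.7] 1.5 77.5
tray 72 [ 610.9 -300.4] [49.8  4.5] 88.3 78.0
tray 73 [ 608.1 -382.5] [ 5.2 51.6] 0.2 78.6
bin 405 [609.2 350.3] [35.1 47.1] 21.7 49.4
bin 384 [604.2 270.9] [35.2 47.3] 26.4 48.9
scene 293 [707.1  24. ] [26.7 30.1] 5.9 126.7
```

View pics/s22b.png

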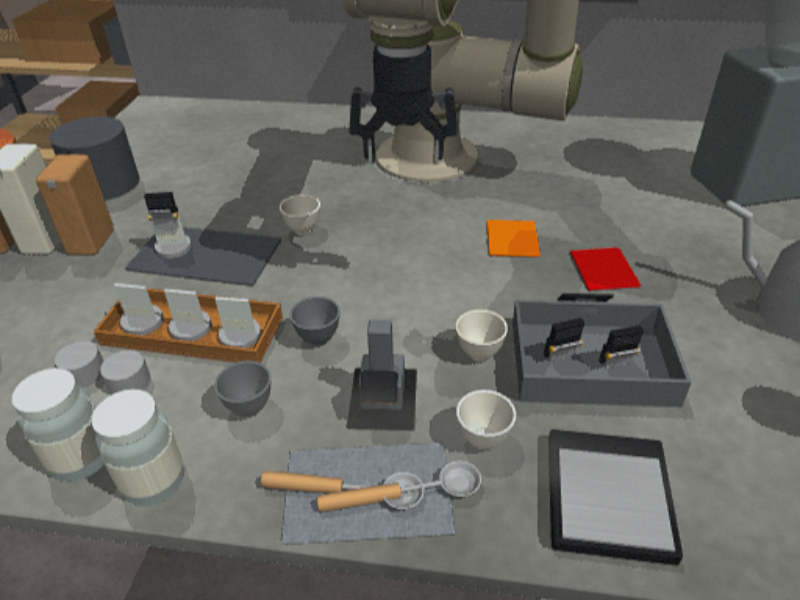

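The final view shows everything placed. The scanner is upright on its pad at (380,380), three bare stands are in the tray, the good clip is on the slate at (168,220), and two weak clips are in the bin. Handing in.

```bash
python3 -c "
from rig import ctrl
print(ctrl.close_job())"
```

```text
the job is handed in; nothing more can be done
None
```

The job is handed in and no verdict came back; by the last pictures, one good clip is on its stand on the slate, two weak clips are in the bin, three bare stands are upright in the tray, and the scanner, held on the label for over two seconds, is back upright on its pad with the cups unmoved.

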